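Load the bend rig with test bars

TASK

Set up the bend rig: lay one grey support block in each of its two slots and press both fully home, flush with the rig's top. Then lay every test bar across both narrow support edges, side by side and spread out, square to the edges and centred over the gap; lay the aluminium loading bar over the middle of all the test bars, parallel to the support edges and centred end to end, and press it down firmly to bed it. Last, press the start key right down and let it come up; everything must stay in place, and leave the tins and the beaker alone.

Things in the scene. Friction and masses are not known exactly. Their poses are not given: they have to be found in the camera images.
- rig: Bend rig: teal box fixed on the bench, level top 60 mm up. Origin at bench level midway between its two slots; x across the slots, away from the start key; y along the slots; z up. Box from x = -120 (front ledge with the key) to +70 mm, y = -105 to +105 mm. With both supports home, their narrow edges run along y at x = -35 and +35 mm, tops 104 mm above the bench.
- slot_near (a point): Centre of the mouth of the slot nearer the key, level with the rig's top, axes as the rig's. Slot 36 mm (x) by 176 mm (y): 3 mm play round a foot. Its floor, a black friction-held pad, starts 10 mm below the mouth, so a support laid in stands 6 mm proud; pressed down with 12 to 20 N the pad sinks 6 mm to a solid stop and stays there.
- slot_far (a point): The same for the other, equal slot, 70 mm from the first.
- support_a_mid (a point): Loose grey plastic support block, one of two alike (either fits either slot, either way round), 0.19 kg. Foot 30 (x) x 170 (y) x 16 mm high with a centred upright web 10 mm thick, 170 long, 44 high (60 mm high in all), whose top is the support edge; grip the web. Point: its centre, 30 mm up; y along it, z up. Pressed home, this point is 14 mm above the slot mouth.
- support_b_mid (a point): Loose grey plastic support block, one of two alike (either fits either slot, either way round), 0.19 kg. Foot 30 (x) x 170 (y) x 16 mm high with a centred upright web 10 mm thick, 170 long, 44 high (60 mm high in all), whose top is the support edge; grip the web. Point: its centre, 30 mm up; y along it, z up. Pressed home, this point is 14 mm above the slot mouth.
- bar1_mid (a point): Loose biscuit-brown test bar, rigid, 100 mm long (x) and 18 x 18 mm in section, about 26 g, starting flat on a paper sheet on the bench; the point is its centre, x along its length. Two to four bars are present. Resting properly across both support edges its centre is 113 mm above the bench.
- bar2_mid (a point): Loose biscuit-brown test bar, rigid, 100 mm long (x) and 18 x 18 mm in section, about 26 g, starting flat on a paper sheet on the bench; the point is its centre, x along its length. Two to four bars are present. Resting properly across both support edges its centre is 113 mm above the bench.
- bar3_mid (a point): Loose biscuit-brown test bar, rigid, 100 mm long (x) and 18 x 18 mm in section, about 26 g, starting flat on a paper sheet on the bench; the point is its centre, x along its length. Two to four bars are present. Resting properly across both support edges its centre is 113 mm above the bench.
- bar4_mid (a point): Loose biscuit-brown test bar, rigid, 100 mm long (x) and 18 x 18 mm in section, about 26 g, starting flat on a paper sheet on the bench; the point is its centre, x along its length. Two to four bars are present. Resting properly across both support edges its centre is 113 mm above the bench.
- load_bar_mid (a point): Loose loading bar: a plain aluminium rectangular bar, 16 mm wide (x), 150 mm long (y), 20 mm high (z), 0.13 kg, lying on the bench beside the support blocks; the point is its centre. Resting properly on the test bars its centre is 132 mm above the bench and it lies along the rig's y, over the rig's origin. To bed it, push down on the middle of its top with about 8 to 15 N.
- key_top (a point): Centre of the top of the white round start key (24 mm across), a spring key in a black collar on the rig's front ledge, 95 mm from the rig's origin towards -x, its top about 81 mm above the bench (about 21 mm above the rig's top); it is pressed straight down.
- key (a joint): Travel of the start key, m: 0 up, 0.005 fully down (about 5 N); it springs back up.
- tin_a: Bystander, to be left standing where it is: lidded aluminium sample tin, 63 mm across, 35 mm high; origin at the centre of its underside, z up.
- tin_b: Bystander, to be left standing where it is: lidded aluminium sample tin, 51 mm across, 50 mm high; origin at the centre of its underside, z up.
- beaker: Bystander, to be left standing where it is: small glass beaker, 56 mm across, 60 mm high; origin at the centre of its underside, z up.
There are look-alikes about, which are no part of the job. What is shaped like the part that bears support_a_mid but red is not meant.

How it is judged:
By the outcome, as a careful person would: the job done as asked, in the order asked, and still so for the second after the job is handed in, with the robot touching nothing.
Of bar1, bar2, bar3, bar4 only 2 to 4 are there at a start; the rules pass over those that are not, and their reading is None.
At some moment in a run one of bar1, bar2, bar3, bar4 may be knocked a few centimetres aside while the robot is not near it.
Once in a run the grip may slacken for a moment while it holds something.
It also fails if it takes over 210 s, if anything falls off the work surface, if the arm or the gripper's body presses on something with over 40 N, if the wrist force passes 120 N, or if a joint passes its speed limit or range.

ROBOT

A 6-joint arm with a two-finger parallel gripper is mounted at the origin on the work surface. World frame = base frame: x ahead of the robot, y to its left, z up, the work surface at z = 0. Lengths are in mm, angles in degrees, forces in N, time in s.
With the tool pointing down it reaches from about 350 to 850 mm from the base axis. Payload 8.1 kg.
Tool frame: the origin (TCP) lies midway between the tips of the shut fingers; the grasp point (between the pads) lies 19 mm behind it; z points along the fingers, y is the line along which they close (so a half turn about z gives the same grasp; the last joint's range is limited). The gripper opens to 85 mm and grips with 20 to 120 N. Pads are 22 mm wide; open, the fingers measure 114 mm over their backs; the gripper's body (76 mm by 85 mm) begins 54 mm behind the grasp point. The pads swing forward as they close: fully open they stand 13 mm farther back than shut.
Start: joints at [-79.607, 7.471, 85.268, -0, 87.261, -4.893], TCP at [158.208, -578.771, 231.292] pointing down, gripper open.
Joint ranges: [-169.43, 169.43], [-51.17, 129.36], [1.28, 143.12], [-76.62, 256.62], [0, 156.53], [-152.29, 152.29]. Speed limits (degrees/s): [136.94, 136.94, 159.86, 180, 180, 180].

INTERFACE

Orientations are given as [roll, pitch, yaw] about the fixed x, y, z axes, in that order (R = Rz(yaw) Ry(pitch) Rx(roll)).
In Python, from bench import r gives the robot as it stands.
- The arm moves only by the tool step_arm, never from a script. Its arguments are lists of equal length, an entry for each row: "delta_pos": the shift along the world's x, y, z in units of 200 mm (1.0 is 200 mm), a list of three; "spin": the turn about the world's z in units of 180 degrees (1.0 is 180 degrees). In form: {"delta_pos": [[dx, dy, dz], ...], "spin": [spin, ...]}. A call has 1 to 8 rows; each row shifts and turns the commanded pose from where the row before left it; what a row does not reach is not made up. A row lasts 1/8 s, in which the tool goes at most 62.5 mm and 10.7 degrees, less where a joint would pass 70% of its speed; a pose out of reach is approached as far as the arm can. A call with a number of a shift or a turn outside -1 to 1 is refused whole. A call with a gripper value outside its range is refused whole. "gripper" is the opening, from -1 (shut) to 1 (fully open), set as the call begins (left out, the last holds). The fingers move at their own pace and stop on an object; "squeeze" is the grip in N (left out, the last holds). Time passes only in rows, so rows that do not move let the fingers close. It gives the time, the measured TCP pose, the force, the opening and the grip force at its end, in the units of the state.
- r.sense(): the state, without advancing time (a new reading comes with each control period).
- r.snapshot(name): name is "scene" or "side" or "wrist"; returns a dict with "pixels" (384x512x3 uint8, blue, green, red), "fx", "fy", "cx", "cy" (pixels), "camera_from_world" (4x4, takes a point from world to camera coordinates). Camera axes: x right, y up, looking along -z (the intrinsics and any distortion apply to the point x, -y, -z); pixel columns grow to the right and rows downward; lengths in mm; the calibration is good to about 2 mm. A picture is of the moment at which its call begins. There is no depth.
- r.hand_in(): hands the job in; it is judged then, once.
The state is a dict: "time": time; "joint_pos": joint angles; "qd": joint speeds; "joint_efforts": joint torques, N m; "tool_pos": TCP position; "tcp_rot": TCP orientation; "ft_force": force on the tool from outside, world axes, zero at the start; "wrist_torque": the same for the moment, N m; "finger_gap": finger opening in mm; "grip_force": force on a finger pad.
Only numpy, scipy, OpenCV 4.12 (cv2) and the standard library are available. Lean on these libraries where they do the work, as an engineer would, in place of code of your own. Each camera call takes 0.05 s, during which the arm holds its last target. There are 200 camera calls.

## Working session

There is one attempt and no reset: what is moved stays moved. The work goes in short steps, Python scripts to look and compute and a tool call to move; the robot and the scene stay as the last step left them, time stands still between calls to the robot, and variables do not carry over. Pictures are saved under pics/ and viewed, at most 14 in all, crops included, and the job is handed in when it is done.

Besides the shell and the picture viewer there is one more tool, called after "Call:" as name(argument=value, ...), one argument or row to a line, values as JSON. step_arm: Moves the arm, as the interface text tells. Shifts and turns lie within -1 to 1; 1 stands for 200 mm of shift or 180 degrees of turn. Its arguments: {"type":"object","properties":{"delta_pos":{"type":"array","items":{"type":"array","items":{"type":"number","minimum":-1,"maximum":1}}},"spin":{"type":"array","items":{"type":"number","minimum":-1,"maximum":1}},"gripper":{"type":"number"},"squeeze":{"type":"number"}},"required":["delta_pos","spin"]}

```bash
mkdir -p pics; cat > h.py <<'E'
import numpy as np, cv2
from bench import r
def snap(n,f=None):
    s=r.snapshot(n); s['pixels']=np.ascontiguousarray(s['pixels'])
    if f: cv2.imwrite('pics/'+f,s['pixels'])
    return s
def ray(s,u,v):
    T=np.array(s['camera_from_world']);R=T[:3,:3];t=T[:3,3]
    d=R.T@np.array([(u-s['cx'])/s['fx'],-(v-s['cy'])/s['fy'],-1.]); return -R.T@t,d
def onz(s,u,v,z):
    c,d=ray(s,u,v); return c+d*(z-c[2])/d[2]
def proj(s,p):
    T=np.array(s['camera_from_world']);q=T[:3,:3]@np.array(p)+T[:3,3]
    return s['cx']+s['fx']*q[0]/-q[2], s['cy']-s['fy']*q[1]/-q[2]
E
python3 - <<'E'
from h import *
s=[snap(n) for n in('scene','side','wrist')]
for x in s:
    c,d=ray(x,256,192); print(c.round(),d.round(2),x['fx'],[k for k in x])
cv2.imwrite('pics/a.png',cv2.resize(s[0]['pixels'],(800,600),interpolation=3))
cv2.imwrite('pics/b.png',cv2.resize(s[1]['pixels'],(800,600),interpolation=3))
E
```

```text
[1269. -703. 1177.] [-0.48  0.51 -0.72] 481.1179971209901 ['pixels', 'fx', 'fy', 'cx', 'cy', 'camera_from_world']
[ 469. -874.  858.] [ 0.04  0.75 -0.66] 386.47416830871333 ['pixels', 'fx', 'fy', 'cx', 'cy', 'camera_from_world']
[ 238. -557.  373.] [-0.31 -0.09 -0.95] 343.2771312809839 ['pixels', 'fx', 'fy', 'cx', 'cy', 'camera_from_world']
```

View pics/a.png

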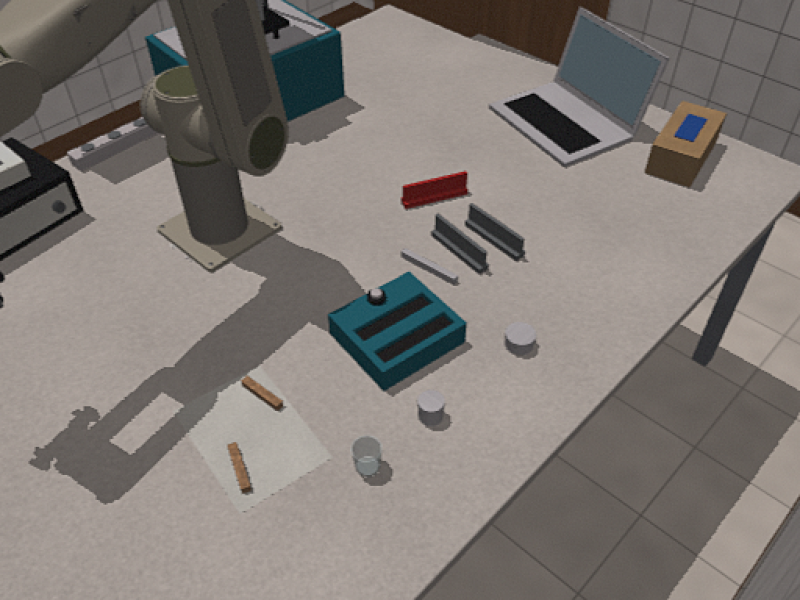

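View pics/b.png

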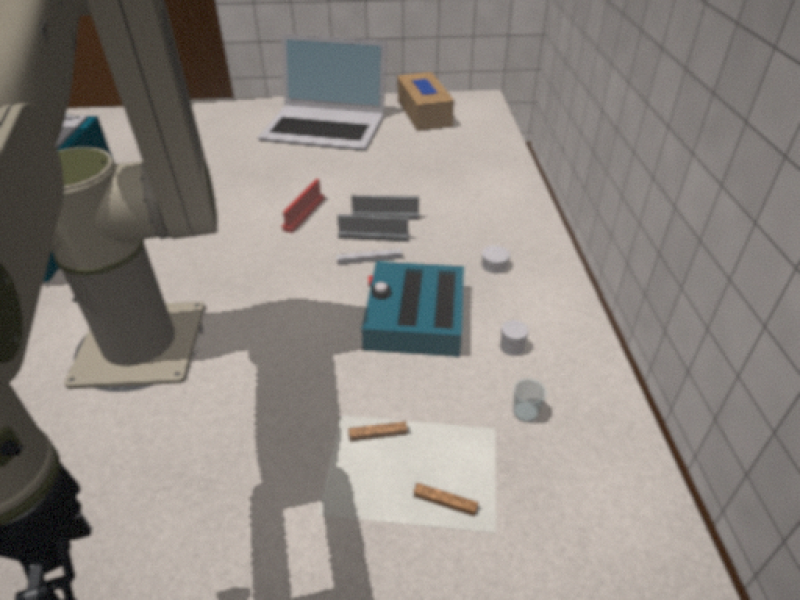

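The scene view shows these items (800-px coordinates):
- Rig at (397,330) with the key at (376,295).
- Two grey supports at (460,243) and (495,232). The red block of the same shape at (435,190) is the look-alike, so I exclude it by colour.
- Loading bar at (430,265).
- Two test bars at (262,392) and (240,467).
- Tins at (520,340) and (431,408), beaker at (367,456).

Next I take coarse measurements.

```bash
cat >> h.py <<'E'
def rects(s,mask,z,amin=60,roi=None):
    out=[]
    cs,_=cv2.findContours(mask.astype(np.uint8)*255,cv2.RETR_EXTERNAL,cv2.CHAIN_APPROX_NONE)
    for c in cs:
        if cv2.contourArea(c)<amin: continue
        u,v=c[:,0,:].mean(0)
        if roi and not(roi[0]<u<roi[2] and roi[1]<v<roi[3]): continue
        P=np.array([onz(s,a,b,z)[:2] for a,b in c[:,0,:]],np.float32)
        (x,y),(w,h),a=cv2.minAreaRect(P)
        if w<h: w,h,a=h,w,a+90
        a=(a+90)%180-90
        out.append((int(u),int(v),round(x,1),round(y,1),round(w,1),round(h,1),round(a,1)))
    return out
E
python3 - <<'E'
from h import *
for n in('scene','side'):
    s=snap(n); hsv=cv2.cvtColor(s['pixels'],cv2.COLOR_BGR2HSV); H,S,V=cv2.split(hsv)
    print(n,'bars',rects(s,(H>4)&(H<18)&(S>90)&(V>60),18,30))
    teal=(H>80)&(H<105)&(S>110)
    print('teal',rects(s,teal,60,800))
    roi=(205,170,300,250) if n=='scene' else (230,165,300,230)
    print('slots',rects(s,(V<60)&~teal,58,60,roi))
    roi=(270,125,345,180) if n=='scene' else (210,120,275,155)
    print('sup',rects(s,(V<110),0,60,roi))
    roi=(245,150,300,185) if n=='scene' else (210,155,262,172)
    print('lb',rects(s,(V>0)&(V>175 if n=='scene' else V>150)&(S<25),20,20,roi))
    for q in ([(460,243),(495,232),(430,265),(376,293)] if n=='scene' else [(373,228),(385,207),(370,257),(381,287)]):
        z={0:40,1:40,2:20,3:81}[[0,1,2,3][([(460,243),(495,232),(430,265),(376,293)] if n=='scene' else [(373,228),(385,207),(370,257),(381,287)]).index(q)]]
        print(q,onz(s,q[0]/1.5625,q[1]/1.5625,z).round())
    bb=[(520,340,18),(431,408,25),(367,456,30)] if n=='scene' else [(496,259,18),(514,339,25),(529,401,30)]
    for q in bb: print('by',onz(s,q[0]/1.5625,q[1]/1.5625,q[2]).round())
E
```

```text
scene bars [(153, 299, 566.6, -381.9, 105.6, 15.6, -23.5), (167, 250, 467.2, -247.1, 103.3, 18.2, 4.8), (437, 92, 638.5, 1072.3, 387.2, 139.9, -78.3), (334, 18, -68.9, 1297.3, 254.7, 30.4, -55.1)]
teal [(252, 208, 565.3, 27.4, 233.1, 225.4, 80.7), (197, 35, -411.9, 656.3, 735.0, 207.6, -41.4)]
slots [(264, 216, 610.8, 30.7, 167.3, 29.0, 80.9), (251, 203, 542.0, 41.3, 168.0, 26.9, 80.7)]
sup [(274, 172, 456.5, 246.8, 162.7, 25.0, 6.8), (295, 157, 456.8, 356.0, 239.4, 66.3, -8.8), (317, 149, 490.6, 446.4, 235.8, 73.5, -6.1)]
lb []
(460, 243) [482. 324.  40.]
(495, 232) [517. 408.  40.]
(430, 265) [467. 239.  20.]
(376, 293) [485.  51.  81.]
by [749. 199.  18.]
by [734. -56.  25.]
by [ 723. -215.   30.]
side bars [(284, 318, 561.8, -385.8, 96.1, 20.1, -24.2), (241, 274, 463.2, -251.3, 92.7, 18.1, 6.0), (436, 298, 944.6, -303.4, 459.3, 9.0, -89.9), (270, 57, 667.8, 1191.3, 270.1, 139.9, -78.1), (57, 43, -635.3, 1616.0, 1102.6, 159.6, -67.5)]
teal [(263, 191, 550.2, 37.6, 206.1, 181.2, 80.6)]
slots [(262, 188, 539.1, 39.6, 150.0, 27.5, 81.1)]
sup [(241, 139, 486.9, 419.0, 198.2, 191.8, -9.0)]
lb []
(373, 228) [472. 313.  40.]
(385, 207) [505. 402.  40.]
(370, 257) [462. 226.  20.]
(381, 287) [482.  46.  81.]
by [748. 201.  18.]
by [735. -62.  25.]
by [ 728. -218.   30.]
```

Call:
step_arm(
  delta_pos=[
    [0.25,0.15,0.06],
    [0.25,0.15,0.06],
    [0.25,0.15,0.06],
    [0.25,0.15,0.06],
    [0.25,0.15,0.06],
    [0.25,0.15,0.06],
    [0.25,0.15,0.06],
    [0,0,0],
  ],
  spin=[0,0,0,0,0,0,0,0],
  gripper=1,
)

```text
time: 1.25
tool_pos: [511.7, -366.0, 316.1]
tcp_rot: [180.0, -0.1, 15.6]
ft_force: [-0.4, 0.1, -0.7]
finger_gap: 85.5
grip_force: 0.0
```

```bash
cat >> h.py <<'E'
def hsv(s): return cv2.split(cv2.cvtColor(s['pixels'],cv2.COLOR_BGR2HSV))
def st():
    q=r.sense(); print('t',round(q['time'],2),'p',np.round(q['tool_pos'],1),'rot',np.round(q['tcp_rot'],1),'j',np.round(q['joint_pos'],0),'f',np.round(q['ft_force'],1),'gap',round(q['finger_gap'],1),'grip',round(q['grip_force'],1))
E
python3 - <<'E'
from h import *
st(); s=snap('wrist','w1.png'); H,S,V=hsv(s)
print(rects(s,(H>4)&(H<18)&(S>90)&(V>50),18,30))
E
```

```text
t 1.25 p [ 511.7 -366.   316.1] rot [ 1.80e+02 -1.00e-01  1.56e+01] j [-40.  11.  73.   0.  96.  34.] f [-0.4  0.1 -0.7] gap 85.5 grip 0.0
[(157, 152, 464.9, -249.6, 100.1, 18.3, 4.1), (277, 106, 562.9, -382.3, 98.6, 17.9, -23.8)]
```

View pics/w1.png

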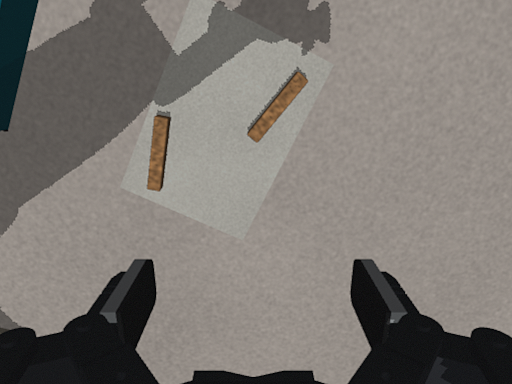

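The wrist view shows exactly two test bars, at px (157,152) and (277,106). Both measure about 100 x 18 mm, as stated. Next I look over the rig and then the supports.

Call:
step_arm(
  delta_pos=[
    [0.05,0.25,0.015],
    [0.05,0.25,0.015],
    [0.05,0.25,0.015],
    [0.05,0.25,0.015],
    [0.05,0.25,0.015],
    [0.05,0.25,0.015],
    [0.05,0.25,0.015],
    [0.05,0.25,0.015],
  ],
  spin=[-0.03,-0.03,-0.03,-0.03,-0.02,0,0,0],
)

```text
time: 2.3
tool_pos: [587.9, 31.3, 339.0]
tcp_rot: [180.0, 0.0, -10.0]
ft_force: [0.7, 0.3, 1.1]
finger_gap: 85.6
grip_force: 0.0
```

```bash
python3 - <<'E'
from h import *
st(); s=snap('wrist','w2.png'); H,S,V=hsv(s)
teal=(H>80)&(H<105)&(S>110)
print('teal',rects(s,teal,60,800)); print('dark',rects(s,(V<45)&~teal,57,300)); print('white',rects(s,(V>150)&(S<40),81,60))
E
```

```text
t 2.3 p [587.9  31.3 339. ] rot [180.   0. -10.] j [-2.  5. 77. -0. 98. 98.] f [0.7 0.3 1.1] gap 85.6 grip 0.0
teal [(251, 173, 552.1, 39.3, 209.2, 192.0, 80.7)]
dark [(253, 378, 218.5, 95.2, 224.2, 24.9, 79.9), (415, 333, 268.3, -196.0, 275.5, 224.8, 79.9), (89, 335, 365.0, 348.8, 266.2, 224.6, 79.9), (252, 227, 477.5, 51.7, 41.5, 38.1, -10.0), (252, 180, 542.0, 40.6, 169.9, 31.6, 80.7), (252, 126, 610.8, 29.7, 169.3, 32.9, 80.0)]
white [(208, 58, 693.0, 58.6, 77.8, 44.4, 80.9), (373, 171, 473.5, -118.2, 486.0, 409.9, -10.0), (172, 4, 751.9, 87.2, 13.5, 8.0, 16.1), (104, 201, 529.2, 218.9, 510.3, 283.1, -23.4)]
```

Call:
step_arm(
  delta_pos=[
    [-0.06,0.25,0],
    [-0.06,0.25,0],
    [-0.06,0.25,0],
    [-0.06,0.25,0],
    [-0.06,0.25,0],
    [-0.06,0.25,0],
    [0,0,0],
  ],
  spin=[0,0,0,0,0,0,0],
)

```text
time: 3.22
tool_pos: [515.1, 332.9, 338.4]
tcp_rot: [180.0, 0.1, -9.7]
ft_force: [0.3, -0.8, 0.3]
finger_gap: 85.4
grip_force: 0.0
```

```bash
python3 - <<'E'
from h import *
st(); s=snap('wrist','w3.png'); H,S,V=hsv(s)
w=cv2.imread('pics/w2.png'); cv2.imwrite('pics/w23.png',cv2.resize(np.hstack([w,s['pixels']]),(800,300)))
E
```

```text
t 3.23 p [515.1 332.9 338.4] rot [ 1.8e+02  1.0e-01 -9.7e+00] j [ 28.   9.  73.   0.  98. 128.] f [ 0.3 -0.8  0.3] gap 85.4 grip 0.0
```

View pics/w23.png

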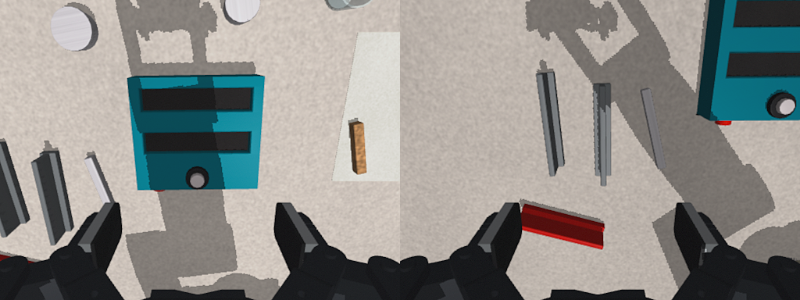

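Left: the rig with its slots and key. The teal rectangle measures 209 x 192 mm against 210 x 190 stated, which fits. Right (w3): two grey supports at about px (192,155) and (257,165), the loading bar at (323,165), and the red look-alike at (207,290). I pick the greys by colour and enlarge to confirm.

```bash
python3 - <<'E'
import cv2
w=cv2.imread('pics/w3.png')[70:250,150:360]
cv2.imwrite('pics/c1.png',cv2.resize(w,None,fx=3.3,fy=3.3,interpolation=cv2.INTER_NEAREST))
E
```

```text
(no output)
```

View pics/c1.png

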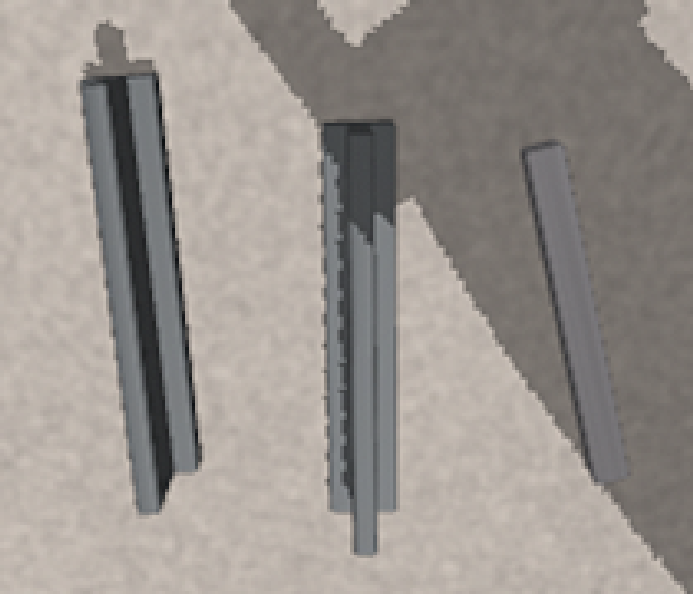

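The crop confirms two grey supports with uprights. Their web tops run (95,85)-(149,512) and (361,135)-(365,553) in the crop. The plain aluminium bar runs (545,147)-(609,479).

```bash
cat >> h.py <<'E'
def seg(s,a,b,z):
    A=onz(s,*a,z)[:2];B=onz(s,*b,z)[:2];d=A-B
    print('mid',((A+B)/2).round(1),'len',np.hypot(*d).round(1),'ang',np.degrees(np.arctan2(d[1],d[0])).round(1)); return (A+B)/2
E
python3 - <<'E'
from h import *
s=snap('wrist')
f=lambda x,y:(x/3.3+150-.35,y/3.3+70-.35)
print('B');seg(s,f(95,77),f(149,513),60)
print('A');seg(s,f(360,135),f(365,555),60)
print('L');seg(s,f(545,147),f(609,481),20)
# boundaries of A foot right edge at z16
seg(s,f(395,125),f(396,511),16)
st()
E
```

```text
B
mid [507.8 416.2] len 170.6 ang -6.5
A
mid [472.8 329.5] len 169.0 ang -8.8
L
mid [461.  238.8] len 148.9 ang 4.4
mid [470.2 314.9] len 168.7 ang -8.8
t 3.33 p [516.4 330.2 338.8] rot [179.9   0.   -9.9] j [ 28.   9.  73.  -0.  99. 128.] f [-0.6 -0.7 -0.1] gap 85.9 grip 0.0
```

Call:
step_arm(
  delta_pos=[
    [-0.044,0,-0.22],
    [-0.044,0,-0.22],
    [-0.044,0,-0.22],
    [-0.044,0,-0.22],
    [-0.044,0,-0.22],
    [0,0,0],
    [0,0,0],
  ],
  spin=[0.006,0,0,0,0,0,0],
  gripper=-0.05,
)

```text
time: 4.2
tool_pos: [473.9, 330.6, 121.4]
tcp_rot: [-179.9, -0.1, -8.9]
ft_force: [1.3, 1.0, 0.6]
finger_gap: 40.5
grip_force: 0.0
```

```bash
python3 - <<'E'
from h import *
st(); s=snap('wrist','w4.png')
print([np.round(proj(s,p)) for p in [(472.8,329.5,60),(556.5,316.5,60)]])
E
```

```text
t 4.2 p [473.9 330.6 121.4] rot [-1.799e+02 -1.000e-01 -8.900e+00] j [ 30.   8.  96.  -0.  75. 129.] f [1.3 1.  0.6] gap 40.5 grip 0.0
[array([255., 213.]), array([255.,  73.])]
```

View pics/w4.png

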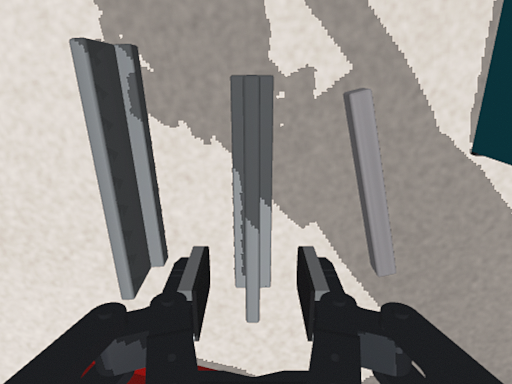

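The support's web lies centred between the fingers, with its top running from px (252,75) to (253,321). I measure it from this closer view.

```bash
python3 - <<'E'
from h import *
s=snap('wrist')
seg(s,(252,75),(253,321.5),60)
seg(s,(252-.5,75),(252.5,287.5),16)
print('L');seg(s,(358.5,91),(382,275),20)
E
```

```text
mid [473.1 331.7] len 168.6 ang -8.7
mid [472.7 332.3] len 170.0 ang -8.7
L
mid [461.  243.3] len 148.6 ang 4.1
```

Call:
step_arm(
  delta_pos=[
    [0,-0.003,-0.16],
    [0,0,-0.16],
    [0,0,-0.16],
    [0,0,0],
    [0,0,0],
  ],
  spin=[0,0,0,0,0],
)

```text
time: 4.92
tool_pos: [473.9, 331.4, 25.7]
tcp_rot: [-179.9, -0.1, -8.8]
ft_force: [-0.8, -0.1, -0.5]
finger_gap: 40.4
grip_force: 0.0
```

Call:
step_arm(
  delta_pos=[
    [0,0,0],
    [0,0,0],
    [0,0,0],
    [0,0,0],
    [0,0,0],
    [0,0,0],
  ],
  spin=[0,0,0,0,0,0],
  gripper=-1,
  squeeze=70,
)

```text
time: 5.68
tool_pos: [473.6, 331.5, 25.3]
tcp_rot: [-179.9, -0.1, -8.8]
ft_force: [0.5, 0.6, 6.7]
finger_gap: 9.2
grip_force: 69.3
```

Call:
step_arm(
  delta_pos=[
    [0,0,0.1],
    [0,0,0.2],
    [0,0,0.2],
    [0,0,0],
    [0,0,0],
  ],
  spin=[0,0,0,0,0],
)

```text
time: 6.3
tool_pos: [472.0, 330.5, 123.5]
tcp_rot: [180.0, -0.0, -8.8]
ft_force: [-0.3, -0.4, -1.7]
finger_gap: 9.4
grip_force: 68.5
```

Call:
step_arm(
  delta_pos=[
    [0.087,-0.188,0],
    [0.087,-0.188,0],
    [0.087,-0.188,0],
    [0.087,-0.188,0],
    [0.087,-0.188,0],
    [0.087,-0.188,0],
    [0.087,-0.188,0],
    [0.087,-0.188,0],
  ],
  spin=[0.055,0.055,0.055,0.055,0.055,0.055,0.055,0.055],
)

```text
time: 7.3
tool_pos: [610.3, 28.6, 121.1]
tcp_rot: [-179.8, 0.1, 70.7]
ft_force: [-0.0, -0.1, -1.9]
finger_gap: 9.4
grip_force: 68.5
```

Call:
step_arm(
  delta_pos=[
    [0,0,0],
    [0,0,0],
    [0,0,0],
  ],
  spin=[0.055,0,0],
)

```text
time: 7.68
tool_pos: [610.5, 30.3, 122.1]
tcp_rot: [-179.9, 0.0, 80.1]
ft_force: [0.1, 0.1, -1.2]
finger_gap: 9.3
grip_force: 68.7
```

```bash
python3 - <<'E'
from h import *
st(); s=snap('wrist','w5.png')
E
```

```text
t 7.67 p [610.5  30.3 122.1] rot [-179.9    0.    80.1] j [-2. 14. 90.  0. 77.  8.] f [ 0.1  0.1 -1.2] gap 9.3 grip 68.7
```

View pics/w5.png

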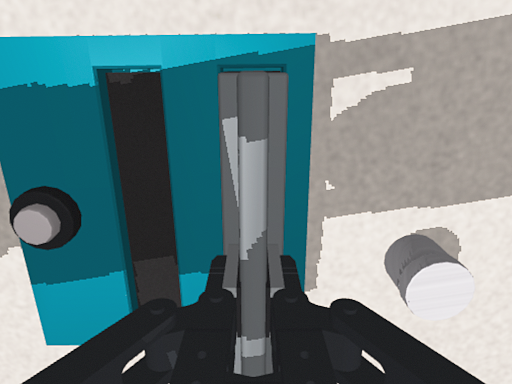

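```bash
python3 - <<'E'
from h import *
s=snap('wrist'); 
a=np.radians(-9.3);O=np.array([576.6,35.3]);ex=np.array([np.cos(a),np.sin(a)]);ey=np.array([-ex[1],ex[0]])
def rig(p): d=p[:2]-O; return (d@ex).round(1),(d@ey).round(1)
print('corner',rig(onz(s,315.5,33.5,60)),'left top',rig(onz(s,3,38,60)))
print('right edge',rig(onz(s,306,285,60)))
print('slot corners',rig(onz(s,96,66,60)),rig(onz(s,161,66,60)), 'lower', rig(onz(s,180,295,60)))
print('far slot end',rig(onz(s,221,66,60)),rig(onz(s,284,66,60)))
p=122.1-25.4
print('web end',rig(onz(s,253,72,p+60)),'foot far',rig(onz(s,219.5,72,p+16)),rig(onz(s,287,72,p+16)))
print('tcp',rig(np.array([610.5,30.3])))
im=s['pixels'][20:110,80:330]; cv2.imwrite('pics/c5.png',cv2.resize(im,None,fx=3.2,fy=3.2,interpolation=0))
E
```

```text
corner (np.float64(69.1), np.float64(104.7)) left top (np.float64(-102.2), np.float64(104.2))
right edge (np.float64(70.3), np.float64(-54.9))
slot corners (np.float64(-53.4), np.float64(89.3)) (np.float64(-16.8), np.float64(88.9)) lower (np.float64(-18.0), np.float64(-62.3))
far slot end (np.float64(16.9), np.float64(88.6)) (np.float64(52.3), np.float64(88.3))
web end (np.float64(35.0), np.float64(84.4)) foot far (np.float64(20.9), np.float64(84.9)) (np.float64(49.2), np.float64(84.6))
tcp (np.float64(34.3), np.float64(0.5))
```

View pics/c5.png

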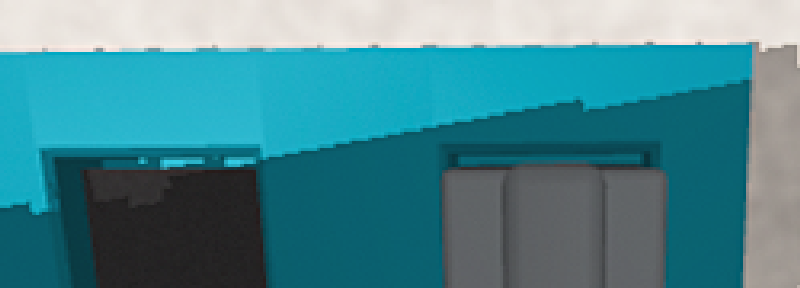

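Rig corner, slot and held support all agree with the rig frame to within 1 mm, so I lower it in.

Call:
step_arm(
  delta_pos=[
    [0.001,0,-0.07],
    [0,0,-0.05],
    [0,0,-0.05],
    [0,0,-0.04],
    [0,0,0],
    [0,0,0],
  ],
  spin=[0.004,0,0,0,0,0],
)

```text
time: 8.52
tool_pos: [611.9, 29.8, 81.6]
tcp_rot: [180.0, -0.0, 81.0]
ft_force: [-0.5, 0.4, -2.0]
finger_gap: 8.8
grip_force: 68.7
```

Call:
step_arm(
  delta_pos=[
    [0,0,-0.01],
    [0,0,-0.01],
    [0,0,0],
    [0,0,0],
  ],
  spin=[0,0,0,0],
)

```text
time: 9.02
tool_pos: [611.6, 29.8, 77.3]
tcp_rot: [-180.0, 0.0, 81.0]
ft_force: [-0.1, 0.0, -1.3]
finger_gap: 9.6
grip_force: 68.7
```

Call:
step_arm(
  delta_pos=[
    [0,0,-0.008],
    [0,0,-0.008],
    [0,0,0],
  ],
  spin=[0,0,0],
)

```text
time: 9.4
tool_pos: [611.8, 29.8, 74.5]
tcp_rot: [180.0, -0.0, 81.0]
ft_force: [-3.1, -0.4, 2.7]
finger_gap: 9.3
grip_force: 69.5
```

Call:
step_arm(
  delta_pos=[
    [0,0,-0.005],
    [0,0,-0.005],
    [0,0,0],
  ],
  spin=[0,0,0],
)

```text
time: 9.78
tool_pos: [611.8, 29.8, 72.5]
tcp_rot: [180.0, -0.0, 81.0]
ft_force: [-2.9, -0.5, 5.4]
finger_gap: 9.0
grip_force: 69.8
```

Call:
step_arm(
  delta_pos=[
    [0,0,-0.005],
    [0,0,-0.005],
    [0,0,0],
  ],
  spin=[0,0,0],
)

```text
time: 10.15
tool_pos: [611.8, 29.8, 70.5]
tcp_rot: [180.0, -0.0, 81.0]
ft_force: [-2.6, -1.2, 4.5]
finger_gap: 9.2
grip_force: 69.8
```

Call:
step_arm(
  delta_pos=[
    [0,0,-0.005],
    [0,0,-0.005],
    [0,0,0],
  ],
  spin=[0,0,0],
)

```text
time: 10.52
tool_pos: [611.9, 29.8, 69.2]
tcp_rot: [180.0, -0.0, 81.0]
ft_force: [-6.9, -0.0, 10.4]
finger_gap: 9.2
grip_force: 70.5
```

```bash
python3 - <<'E'
from h import *
st(); s=snap('wrist','w6.png')
im=s['pixels'][30:270,60:380]; cv2.imwrite('pics/c6.png',cv2.resize(im,None,fx=2.5,fy=2.5,interpolation=0))
E
```

```text
t 10.53 p [611.9  29.8  69.2] rot [180.  -0.  81.] j [-2. 17. 92. -0. 71.  7.] f [-6.9 -0.  10.4] gap 9.2 grip 70.5
```

View pics/c6.png

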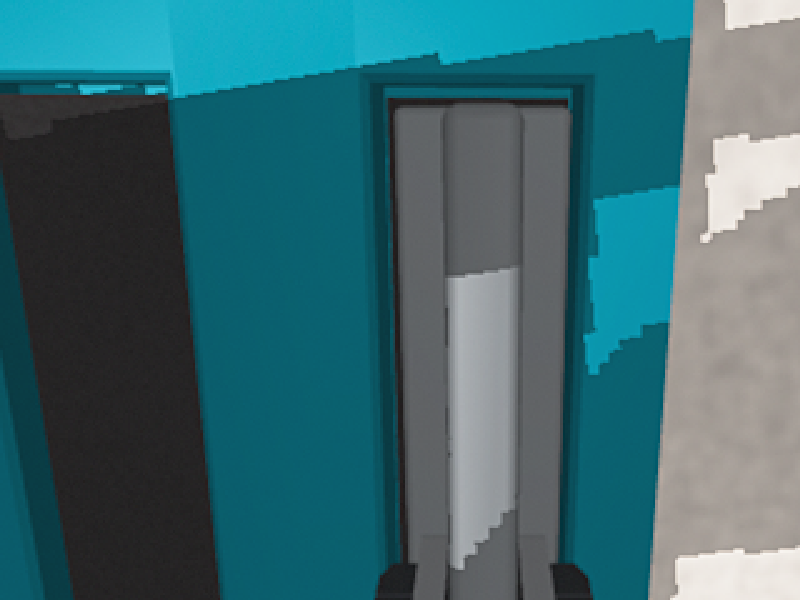

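The support is in the slot and nearly level, but the sideways force shows it touching the +x wall. I ease it 1.5 mm back and press to the stop.

Call:
step_arm(
  delta_pos=[
    [-0.007,0.001,0],
    [0,0,-0.005],
    [0,0,-0.005],
    [0,0,0],
  ],
  spin=[0,0,0,0],
)

```text
time: 11.08
tool_pos: [611.8, 29.9, 69.2]
tcp_rot: [179.8, -0.0, 81.0]
ft_force: [-8.0, -1.6, 19.9]
finger_gap: 9.4
grip_force: 72.2
```

Call:
step_arm(
  delta_pos=[
    [0,0,-0.005],
    [0,0,-0.004],
    [0,0,0],
  ],
  spin=[0,0,0],
)

```text
time: 11.45
tool_pos: [611.9, 29.8, 69.1]
tcp_rot: [179.8, -0.0, 81.0]
ft_force: [-15.1, -0.7, 32.7]
finger_gap: 8.9
grip_force: 74.0
```

The height stays fixed at 69.2 while the force climbs to 33 N, so it is on the solid stop. I relieve the load, release and go for support B.

Call:
step_arm(
  delta_pos=[
    [0.007,-0.001,0.019],
    [0,0,0],
  ],
  spin=[0,0],
)

```text
time: 11.7
tool_pos: [612.4, 29.8, 69.2]
tcp_rot: [179.9, -0.0, 81.0]
ft_force: [-3.2, 0.4, 11.0]
finger_gap: 8.9
grip_force: 70.6
```

Call:
step_arm(
  delta_pos=[
    [0,0,0],
    [0,0,0],
    [0,0,0],
    [0,0,0],
    [0,0,0.2],
    [0,0,0.3],
    [0,0,0],
  ],
  spin=[0,0,0,0,0,0,0],
  gripper=-0.1,
)

```text
time: 12.58
tool_pos: [615.6, 29.7, 175.2]
tcp_rot: [179.4, -0.1, 81.0]
ft_force: [1.1, -0.6, -1.0]
finger_gap: 38.4
grip_force: 0.0
```

```bash
cat >> h.py <<'E'
a=np.radians(-9.1);O=np.array([576.6,35.3]);ex=np.array([np.cos(a),np.sin(a)]);ey=np.array([-ex[1],ex[0]])
def rig(p): d=np.array(p)[:2]-O; return (d@ex).round(1),(d@ey).round(1)
E
python3 - <<'E'
from h import *
st(); s=snap('wrist','w7.png')
cv2.imwrite('pics/c7.png',cv2.resize(s['pixels'][:,:],(768,576),interpolation=0))
E
```

```text
t 12.57 p [615.6  29.7 175.2] rot [ 1.794e+02 -1.000e-01  8.100e+01] j [-2. 11. 87.  0. 81.  7.] f [ 1.1 -0.6 -1. ] gap 38.4 grip 0.0
```

View pics/c7.png

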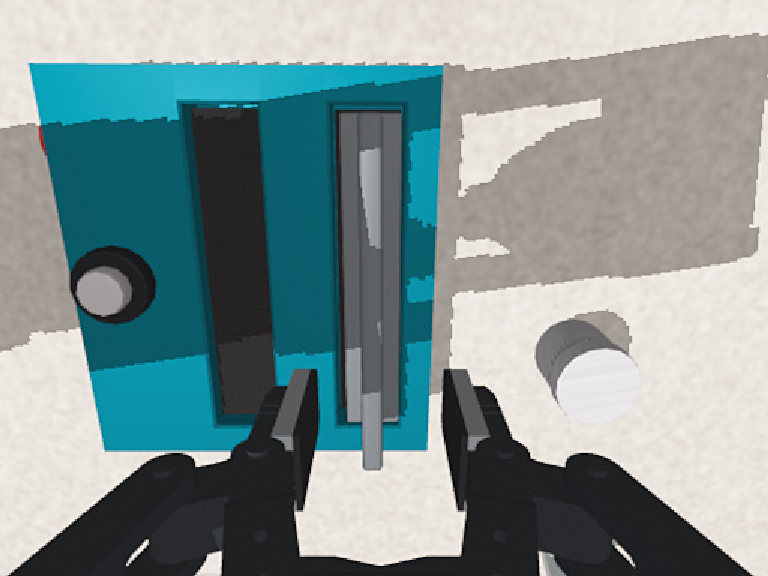

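Support A sits in the far slot: feet between px (340..402) and slot (332..405) in the view. Now support B.

Call:
step_arm(
  delta_pos=[
    [-0.0675,0.2425,0],
    [-0.0675,0.2425,0],
    [-0.0675,0.2425,0],
    [-0.0675,0.2425,0],
    [-0.0675,0.2425,0],
    [-0.0675,0.2425,0],
    [-0.0675,0.2425,0],
    [-0.0675,0.2425,0],
  ],
  spin=[-0.054,-0.054,-0.054,-0.054,-0.054,-0.054,-0.054,-0.054],
)

```text
time: 13.62
tool_pos: [502.2, 418.8, 166.0]
tcp_rot: [179.9, 0.1, 2.9]
ft_force: [0.6, 0.2, 0.1]
finger_gap: 38.3
grip_force: 0.0
```

Call:
step_arm(
  delta_pos=[
    [0,0,-0.12],
    [0,0,-0.13],
    [0,0,0],
    [0,0,0],
  ],
  spin=[-0.054,0,0,0],
)

```text
time: 14.12
tool_pos: [503.6, 417.6, 118.1]
tcp_rot: [180.0, 0.0, -6.5]
ft_force: [0.7, 0.5, -0.8]
finger_gap: 38.3
grip_force: 0.0
```

```bash
python3 - <<'E'
from h import *
st(); s=snap('wrist','w8.png'); H,S,V=hsv(s)
Rr=s['pixels'][:,:,2].astype(int);B=s['pixels'][:,:,0].astype(int)
m=(B-Rr>3)&(V<190)   # bluish grey vs warm bench
m=cv2.morphologyEx(m.astype(np.uint8),cv2.MORPH_OPEN,np.ones((3,3)))
print(rects(s,m,60,800,(150,0,360,330)))
for v in (60,70,80,90,100,130,160,200,240,260,280,290,300,310,320,330):
    q=np.where(m[v,150:360])[0]; print(v,(q.min()+150,q.max()+150,len(q)) if len(q) else None, end=';')
E
```

```text
t 14.12 p [503.6 417.6 118.1] rot [180.    0.   -6.5] j [ 35.  20.  83.   0.  77. 132.] f [ 0.7  0.5 -0.8] gap 38.3 grip 0.0
[(247, 217, 486.7, 420.7, 128.7, 23.7, -6.0)]
60 None;70 (np.int64(228), np.int64(270), 35);80 (np.int64(228), np.int64(270), 27);90 (np.int64(246), np.int64(268), 14);100 (np.int64(229), np.int64(270), 22);130 (np.int64(243), np.int64(266), 17);160 (np.int64(231), np.int64(269), 36);200 (np.int64(232), np.int64(269), 35);240 (np.int64(233), np.int64(269), 36);260 (np.int64(234), np.int64(268), 34);280 (np.int64(193), np.int64(268), 38);290 (np.int64(185), np.int64(322), 30);300 (np.int64(245), np.int64(316), 18);310 (np.int64(169), np.int64(348), 20);320 (np.int64(247), np.int64(255), 9);330 (np.int64(355), np.int64(358), 4);
```

```bash
python3 - <<'E'
from h import *
im=cv2.imread('pics/w8.png').astype(int); d=im[:,:,0]-im[:,:,2]
print([(v,int(im[v,246:254].mean()),int(d[v,246:254].mean())) for v in list(range(60,76))+list(range(316,332))])
print(d[300,238:262],d[200,225:275])
s=snap('wrist')
E
```

```text
[(60, 119, -10), (61, 119, -11), (62, 117, -10), (63, 116, -10), (64, 116, -10), (65, 117, -10), (66, 113, -10), (67, 88, -4), (68, 60, 5), (69, 70, 4), (70, 73, 4), (71, 75, 3), (72, 75, 4), (73, 75, 4), (74, 75, 4), (75, 75, 4), (316, 119, 6), (317, 119, 6), (318, 118, 6), (319, 117, 7), (320, 114, 5), (321, 147, -8), (322, 191, -19), (323, 185, -17), (324, 185, -17), (325, 185, -17), (326, 184, -17), (327, 184, -17), (328, 183, -17), (329, 185, -17), (330, 187, -17), (331, 187, -17)]
[-17 -16 -17 -19 -18 -15  -4   8   6   5   7   7   5   6   6   5   5   7
   6  10 -14 -20 -17 -17] [-17 -17 -18 -18 -19 -18  -4   8   7   5   6   7   6   6   7   7   5   3
   6   7   8   6   6   4   5   5   5   6   4   5   4   3   4   6   7   7
   6   6   7   7   7   5   7   7  10 -15 -21 -18 -17 -17]
```

```bash
python3 - <<'E'
from h import *
s=snap('wrist'); seg(s,(249.5,67.5),(251.2,321),60); seg(s,(249.3,67.5),(251.5,288),16); st()
E
```

```text
mid [506.3 419.4] len 170.0 ang -6.3
mid [505.5 419.8] len 173.5 ang -6.1
t 14.28 p [504.5 418.1 119.6] rot [-1.799e+02 -1.000e-01 -6.500e+00] j [ 35.  20.  83.   0.  77. 132.] f [-0.1  0.7  0.2] gap 38.6 grip 0.0
```

Call:
step_arm(
  delta_pos=[
    [0.009,0.005,-0.15],
    [0,0,-0.16],
    [0,0,-0.16],
    [0,0,0],
    [0,0,0],
  ],
  spin=[0,0,0,0,0],
)

```text
time: 14.9
tool_pos: [506.5, 419.5, 26.1]
tcp_rot: [-179.9, -0.1, -6.5]
ft_force: [-0.2, 0.6, 1.1]
finger_gap: 38.6
grip_force: 0.0
```

Call:
step_arm(
  delta_pos=[
    [0,0,0],
    [0,0,0],
    [0,0,0],
    [0,0,0],
    [0,0,0],
  ],
  spin=[0,0,0,0,0],
  gripper=-1,
)

```text
time: 15.52
tool_pos: [506.6, 419.7, 26.3]
tcp_rot: [-179.9, -0.1, -6.5]
ft_force: [-0.7, 0.0, 6.7]
finger_gap: 9.1
grip_force: 69.4
```

Call:
step_arm(
  delta_pos=[
    [0,0,0.1],
    [0,0,0.2],
    [0,0,0.2],
    [0,0,0],
    [0,0,0],
  ],
  spin=[0,0,0,0,0],
)

```text
time: 16.15
tool_pos: [505.1, 418.6, 124.0]
tcp_rot: [180.0, 0.0, -6.5]
ft_force: [-0.7, -0.1, -1.9]
finger_gap: 9.1
grip_force: 68.4
```

Call:
step_arm(
  delta_pos=[
    [0.023,-0.236,0],
    [0.023,-0.236,0],
    [0.023,-0.236,0],
    [0.023,-0.236,0],
    [0.023,-0.236,0],
    [0.023,-0.236,0],
    [0.023,-0.236,0],
    [0.023,-0.236,0],
  ],
  spin=[0.054,0.054,0.054,0.054,0.054,0.054,0.054,0.054],
)

```text
time: 17.15
tool_pos: [540.6, 39.8, 122.0]
tcp_rot: [-179.8, 0.1, 71.6]
ft_force: [1.3, 0.5, -1.5]
finger_gap: 8.9
grip_force: 68.7
```

Call:
step_arm(
  delta_pos=[
    [0,0,0],
    [0,0,0],
    [0,0,0],
  ],
  spin=[0.053,0,0],
)

```text
time: 17.52
tool_pos: [541.4, 41.7, 123.0]
tcp_rot: [-179.9, 0.0, 80.6]
ft_force: [-0.2, 0.1, -1.6]
finger_gap: 9.1
grip_force: 68.7
```

```bash
python3 - <<'E'
from h import *
st(); s=snap('wrist','w9.png'); q=r.sense(); print(rig(q['tool_pos']))
for p in [(-53,88),(-17,88),(70,105),(17,88),(53,88)]:
    w=O+p[0]*ex+p[1]*ey; print(p,np.round(proj(s,(*w,60)),1))
for p in [(-35,85,60),(-50,85,16),(-20,85,16)]:
    w=O+p[0]*ex+p[1]*ey; print(p,np.round(proj(s,(*w,p[2]+q['tool_pos'][2]-26)),1))
cv2.imwrite('pics/c9.png',cv2.resize(s['pixels'][20:200,130:430],None,fx=2.6,fy=2.6,interpolation=0))
E
```

```text
t 17.52 p [541.4  41.7 123. ] rot [-179.9    0.    80.6] j [ -1.   3. 101.   0.  76.   8.] f [-0.2  0.1 -1.6] gap 9.1 grip 68.7
(np.float64(-35.6), np.float64(0.9))
(-53, 88) [222.6  67.1]
(-17, 88) [286.5  66.8]
(70, 105) [446.7  32.9]
(17, 88) [346.9  66.5]
(53, 88) [411.   66.2]
(-35, 85, 60) [255.1  70.1]
(-50, 85, 16) [219.   71.8]
(-20, 85, 16) [290.6  71.5]
```

View pics/c9.png

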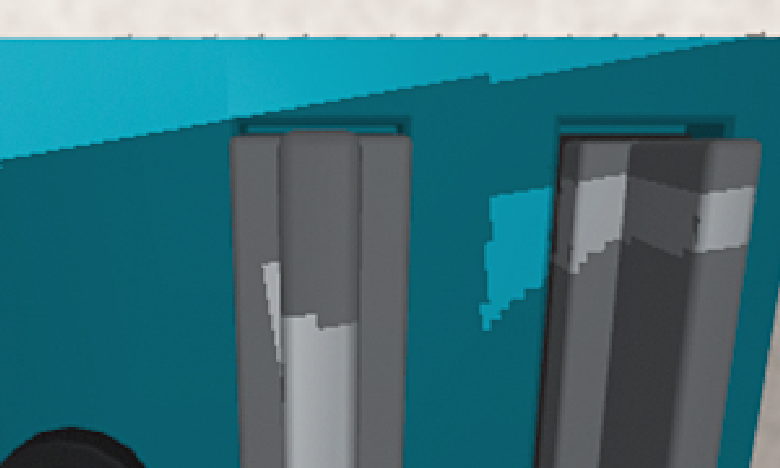

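Support B lines up with the near slot: foot edges at px 218 and 288 against slot 220 and 288. I lower and press.

Call:
step_arm(
  delta_pos=[
    [0.003,-0.003,-0.07],
    [0,0,-0.05],
    [0,0,-0.05],
    [0,0,-0.04],
    [0,0,-0.015],
    [0,0,0],
  ],
  spin=[0.001,0,0,0,0,0],
)

```text
time: 18.32
tool_pos: [542.8, 40.6, 79.0]
tcp_rot: [-180.0, 0.0, 81.0]
ft_force: [0.2, 0.2, -2.1]
finger_gap: 9.1
grip_force: 68.9
```

Call:
step_arm(
  delta_pos=[
    [0,0,-0.006],
    [0,0,-0.006],
    [0,0,-0.004],
    [0,0,0],
  ],
  spin=[0,0,0,0],
)

```text
time: 18.82
tool_pos: [543.1, 40.6, 76.3]
tcp_rot: [180.0, -0.0, 81.0]
ft_force: [-1.2, -0.6, 1.9]
finger_gap: 9.3
grip_force: 69.2
```

Call:
step_arm(
  delta_pos=[
    [0,0,-0.005],
    [0,0,-0.005],
    [0,0,0],
  ],
  spin=[0,0,0],
)

```text
time: 19.2
tool_pos: [543.1, 40.6, 74.4]
tcp_rot: [180.0, -0.0, 81.0]
ft_force: [-1.8, -0.7, 4.9]
finger_gap: 8.5
grip_force: 69.9
```

Call:
step_arm(
  delta_pos=[
    [0,0,-0.006],
    [0,0,-0.006],
    [0,0,0],
  ],
  spin=[0,0,0],
)

```text
time: 19.58
tool_pos: [543.1, 40.6, 71.8]
tcp_rot: [180.0, -0.0, 81.0]
ft_force: [-1.3, -1.1, 4.2]
finger_gap: 8.8
grip_force: 69.8
```

Call:
step_arm(
  delta_pos=[
    [0,0,-0.006],
    [0,0,-0.006],
    [0,0,0],
  ],
  spin=[0,0,0],
)

```text
time: 19.95
tool_pos: [543.2, 40.6, 70.2]
tcp_rot: [180.0, 0.0, 81.0]
ft_force: [-5.6, -1.6, 12.4]
finger_gap: 9.3
grip_force: 71.0
```

Call:
step_arm(
  delta_pos=[
    [0,0,-0.006],
    [0,0,0],
  ],
  spin=[0,0],
)

```text
time: 20.2
tool_pos: [543.3, 40.6, 70.2]
tcp_rot: [180.0, 0.0, 81.0]
ft_force: [-10.8, -1.8, 22.8]
finger_gap: 9.2
grip_force: 72.7
```

Call:
step_arm(
  delta_pos=[
    [0,0,0.016],
    [0,0,0],
  ],
  spin=[0,0],
)

```text
time: 20.45
tool_pos: [542.6, 40.7, 70.6]
tcp_rot: [-180.0, -0.0, 81.0]
ft_force: [0.5, -0.2, -2.0]
finger_gap: 9.0
grip_force: 68.8
```

Call:
step_arm(
  delta_pos=[
    [0,0,0],
    [0,0,0],
    [0,0,0],
    [0,0,0],
    [0,0,0.15],
    [0,0,0.1],
    [0,0,0],
  ],
  spin=[0,0,0,0,0,0,0],
  gripper=-0.2,
)

```text
time: 21.32
tool_pos: [544.4, 40.6, 123.1]
tcp_rot: [179.8, -0.0, 81.0]
ft_force: [0.5, -0.4, 0.5]
finger_gap: 34.2
grip_force: 0.0
```

Call:
step_arm(
  delta_pos=[
    [0,0,0],
    [0,0,0],
    [0,0,0],
    [0,0,0],
    [0,0,0],
  ],
  spin=[0,0,0,0,0],
  gripper=-1,
  squeeze=30,
)

```text
time: 21.95
tool_pos: [542.7, 40.6, 120.9]
tcp_rot: [-180.0, 0.0, 81.0]
ft_force: [-0.5, 0.5, 0.4]
finger_gap: 0.1
grip_force: 0.0
```

Now a check press with shut fingers on each support edge; they should be met at z = 104.

Call:
step_arm(
  delta_pos=[
    [0,0,-0.035],
    [0,0,-0.03],
    [0,0,-0.01],
    [0,0,-0.005],
    [0,0,0],
  ],
  spin=[0,0,0,0,0],
)

```text
time: 22.58
tool_pos: [542.9, 40.6, 105.1]
tcp_rot: [180.0, -0.0, 81.0]
ft_force: [-0.2, -1.1, -0.5]
finger_gap: -0.3
grip_force: 0.0
```

Call:
step_arm(
  delta_pos=[
    [0,0,-0.005],
    [0,0,-0.005],
    [0,0,-0.004],
    [0,0,0],
  ],
  spin=[0,0,0,0],
)

```text
time: 23.08
tool_pos: [543.8, 40.5, 104.2]
tcp_rot: [179.9, -0.0, 81.0]
ft_force: [-3.8, -0.9, 11.2]
finger_gap: 0.2
grip_force: 5.3
```

Call:
step_arm(
  delta_pos=[
    [0,0,-0.006],
    [0,0,-0.003],
    [0,0,0],
  ],
  spin=[0,0,0],
)

```text
time: 23.45
tool_pos: [545.0, 40.4, 104.3]
tcp_rot: [179.7, -0.0, 81.0]
ft_force: [-5.4, -1.0, 19.9]
finger_gap: 0.4
grip_force: 10.5
```

Call:
step_arm(
  delta_pos=[
    [0,0,0.04],
    [0,0,0.04],
    [0.17,-0.028,0.04],
    [0.17,-0.028,0],
    [0,0,-0.05],
    [0,0,-0.055],
    [0,0,0],
  ],
  spin=[0,0,0,0,0,0,0],
)

```text
time: 24.32
tool_pos: [610.7, 29.6, 104.0]
tcp_rot: [179.9, -0.0, 81.0]
ft_force: [1.0, -0.3, 10.3]
finger_gap: -0.1
grip_force: 5.8
```

Both support edges are met at z = 104.0 and 104.2, so both are fully home. Now test bar 1.

Call:
step_arm(
  delta_pos=[
    [0,0,0.25],
    [0,0,0.25],
  ],
  spin=[0,0],
)

```text
time: 24.58
tool_pos: [608.7, 29.7, 202.7]
tcp_rot: [-179.8, 0.0, 81.0]
ft_force: [0.7, 0.1, -0.3]
finger_gap: -0.3
grip_force: 0.0
```

Call:
step_arm(
  delta_pos=[
    [-0.091,-0.175,0],
    [-0.091,-0.175,0],
    [-0.091,-0.175,0],
    [-0.091,-0.175,0],
    [-0.091,-0.175,0],
    [-0.091,-0.175,0],
    [-0.091,-0.175,0],
    [-0.091,-0.175,0],
  ],
  spin=[-0.0535,-0.0535,-0.0535,-0.0535,-0.0535,-0.0535,-0.0535,-0.0535],
  gripper=0.05,
  squeeze=40,
)

```text
time: 25.58
tool_pos: [463.5, -250.6, 202.4]
tcp_rot: [-179.9, 0.1, 3.6]
ft_force: [1.8, 0.2, 0.2]
finger_gap: 44.8
grip_force: 0.0
```

Call:
step_arm(
  delta_pos=[
    [0,0,-0.1],
    [0,0,-0.1],
    [0,0,-0.1],
    [0,0,0],
  ],
  spin=[0,0,0,0],
)

```text
time: 26.08
tool_pos: [463.3, -248.2, 140.2]
tcp_rot: [-179.8, 0.3, 4.1]
ft_force: [0.3, 0.2, -0.6]
finger_gap: 45.2
grip_force: 0.0
```

```bash
cat > bars.py <<'E'
from h import *
st(); s=snap('wrist'); H,S,V=hsv(s)
# top-face refinement: restrict rect on plane 18
print(rects(s,(H>4)&(H<18)&(S>90)&(V>50),18,100))
for n in ('scene',):
    s=snap(n); H,S,V=hsv(s); print(n,rects(s,(H>4)&(H<18)&(S>90)&(V>50),18,50,(0,150,400,384)))
E
python3 bars.py
```

```text
t 26.07 p [ 463.3 -248.2  140.2] rot [-179.8    0.3    4.1] j [-34.  -0. 103.   0.  78.  52.] f [ 0.3  0.2 -0.6] gap 45.2 grip 0.0
[(253, 177, 464.6, -248.3, 100.2, 16.6, 4.7), (445, 61, 563.2, -379.3, 99.5, 22.9, -23.7)]
scene [(152, 298, 566.6, -381.9, 105.6, 15.6, -23.5), (167, 251, 467.3, -248.9, 103.9, 20.8, 5.0)]
```

Call:
step_arm(
  delta_pos=[
    [0.006,0,-0.22],
    [0,0,-0.22],
    [0,0,-0.18],
    [0,0,-0.05],
    [0,0,0],
    [0,0,0],
  ],
  spin=[0.003,0,0,0,0,0],
)

```text
time: 26.92
tool_pos: [468.0, -251.5, 11.7]
tcp_rot: [179.9, -0.2, 4.5]
ft_force: [0.1, -0.6, -0.8]
finger_gap: 44.9
grip_force: 0.0
```

Call:
step_arm(
  delta_pos=[
    [0,0,0],
    [0,0,0],
    [0,0,0],
    [0,0,0],
    [0,0,0],
  ],
  spin=[0,0,0,0,0],
  gripper=-1,
)

```text
time: 27.55
tool_pos: [467.4, -251.3, 11.0]
tcp_rot: [179.9, -0.1, 4.5]
ft_force: [-0.2, 0.2, 7.1]
finger_gap: 16.5
grip_force: 39.5
```

Call:
step_arm(
  delta_pos=[
    [0,0,0.15],
    [0,0,0.25],
    [0,0,0.25],
    [0,0,0.05],
    [0,0,0],
  ],
  spin=[0,0,0,0,0],
)

```text
time: 28.18
tool_pos: [466.9, -250.9, 150.3]
tcp_rot: [179.9, -0.1, 4.5]
ft_force: [-0.9, 0.3, -0.4]
finger_gap: 16.4
grip_force: 39.3
```

```bash
python3 - <<'E'
from h import *
st(); s=snap('wrist','w10.png'); H,S,V=hsv(s)
m=((H>4)&(H<18)&(S>90)&(V>50))
print(rects(s,m,157,100))
print([np.round(proj(s,(464.3+sx*49.8,-251.1+sx*4,157)),0) for sx in(-1,1)], [np.round(proj(s,(464.3+sx*49.8,-251.1+sx*4,139)),0) for sx in(-1,1)])
q=cv2.findContours(m.astype(np.uint8),0,1)[0]; c=max(q,key=cv2.contourArea); print(cv2.boundingRect(c))
cv2.imwrite('pics/c10.png',s['pixels'])
s=snap('scene','s10.png'); H,S,V=hsv(s); print(rects(s,(H>4)&(H<18)&(S>90)&(V>50),150,30,(0,100,400,384)))
E
```

```text
t 28.18 p [ 466.9 -250.9  150.3] rot [ 1.799e+02 -1.000e-01  4.500e+00] j [-34.  -0. 102.   0.  78.  52.] f [-0.9  0.3 -0.4] gap 16.4 grip 39.3
[(252, 260, 465.3, -251.2, 102.4, 17.9, 4.0), (433, 68, 556.0, -311.2, 49.2, 11.2, -23.8)]
[array([253., 360.]), array([253., 166.])] [array([253., 334.]), array([253., 156.])]
(233, 161, 42, 200)
[(152, 298, 646.6, -418.5, 93.6, 13.8, -23.5), (165, 225, 484.1, -246.9, 62.5, 21.8, 0.5)]
```

View pics/c10.png

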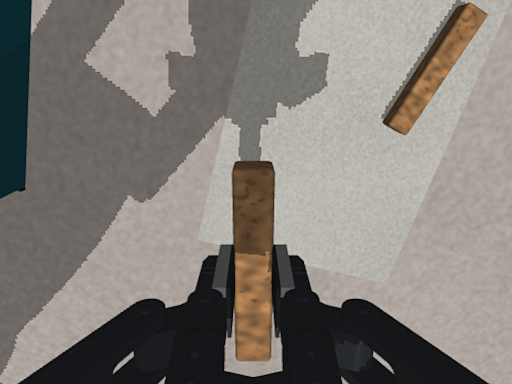

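The bar is held level and straight (px 233-275 x 161-360). The second bar is still in place at px (433,68). I carry this one to rig y = +45.

Call:
step_arm(
  delta_pos=[
    [0.085,0.236,0],
    [0.085,0.236,0],
    [0.085,0.236,0],
    [0.085,0.236,0],
    [0.085,0.236,0],
    [0.085,0.236,0],
    [0.085,0.236,0],
    [0,0,0],
  ],
  spin=[-0.038,-0.038,0,0,0,0,0,0],
)

```text
time: 29.28
tool_pos: [584.5, 83.1, 146.8]
tcp_rot: [-180.0, 0.2, -9.0]
ft_force: [-0.4, -0.4, -1.4]
finger_gap: 16.7
grip_force: 39.3
```

```bash
cat > hold.py <<'E'
from h import *
st(); q=r.sense(); print('rig tcp',rig(q['tool_pos'])); s=snap('wrist'); H,S,V=hsv(s)
for R in rects(s,(H>4)&(H<18)&(S>90)&(V>50),q['tool_pos'][2]+7,100): print(R,rig(R[2:4]))
E
python3 hold.py
```

```text
t 29.27 p [584.5  83.1 146.8] rot [-180.     0.2   -9. ] j [  3.   9.  92.   0.  79. 102.] f [-0.4 -0.4 -1.4] gap 16.7 grip 39.3
rig tcp (np.float64(0.2), np.float64(48.5))
(252, 259, 583.0, 83.2, 102.5, 17.9, -9.0) (np.float64(-1.3), np.float64(48.3))
```

Call:
step_arm(
  delta_pos=[
    [0.012,-0.01,-0.06],
    [0,0,-0.06],
    [0,0,0],
    [0,0,0],
  ],
  spin=[0,0,0,0],
)

```text
time: 29.82
tool_pos: [587.7, 77.3, 125.4]
tcp_rot: [180.0, 0.0, -9.2]
ft_force: [-0.1, 0.7, 0.4]
finger_gap: 16.6
grip_force: 39.3
```

```bash
python3 hold.py
```

```text
t 29.82 p [587.7  77.3 125.4] rot [180.    0.   -9.2] j [  3.  11.  93.   0.  76. 102.] f [-0.1  0.7  0.4] gap 16.6 grip 39.3
rig tcp (np.float64(4.3), np.float64(43.2))
(252, 259, 586.2, 77.3, 102.3, 17.9, -9.3) (np.float64(2.8), np.float64(43.0))
```

Call:
step_arm(
  delta_pos=[
    [0,0,-0.015],
    [0,0,-0.01],
    [0,0,0],
  ],
  spin=[0,0,0],
)

```text
time: 30.25
tool_pos: [587.6, 77.9, 120.3]
tcp_rot: [180.0, 0.0, -9.2]
ft_force: [-0.6, -0.2, -1.0]
finger_gap: 16.6
grip_force: 39.3
```

Call:
step_arm(
  delta_pos=[
    [-0.007,0.001,-0.01],
    [0,0,-0.008],
    [0,0,0],
    [0,0,0],
  ],
  spin=[0,0,0,0],
)

```text
time: 30.75
tool_pos: [586.4, 78.0, 116.9]
tcp_rot: [-180.0, -0.0, -9.2]
ft_force: [0.3, -1.1, -0.5]
finger_gap: 16.4
grip_force: 39.3
```

Call:
step_arm(
  delta_pos=[
    [0,0,-0.005],
    [0,0,-0.003],
    [0,0,0],
  ],
  spin=[0,0,0],
)

```text
time: 31.12
tool_pos: [586.4, 78.0, 115.2]
tcp_rot: [180.0, 0.0, -9.2]
ft_force: [-1.0, -0.4, -0.9]
finger_gap: 17.0
grip_force: 39.3
```

Call:
step_arm(
  delta_pos=[
    [0,0,-0.004],
    [0,0,-0.003],
    [0,0,0],
  ],
  spin=[0,0,0],
)

```text
time: 31.5
tool_pos: [586.9, 78.0, 115.1]
tcp_rot: [-180.0, -0.1, -9.2]
ft_force: [-3.3, -1.1, 7.4]
finger_gap: 16.2
grip_force: 40.1
```

Call:
step_arm(
  delta_pos=[
    [0,0,-0.003],
    [0,0,0],
  ],
  spin=[0,0],
)

```text
time: 31.75
tool_pos: [587.2, 78.0, 115.1]
tcp_rot: [-180.0, -0.1, -9.2]
ft_force: [-2.6, -0.3, 10.1]
finger_gap: 16.5
grip_force: 40.5
```

Call:
step_arm(
  delta_pos=[
    [0,0,0.008],
    [0,0,0],
  ],
  spin=[0,0],
)

```text
time: 32.0
tool_pos: [586.6, 78.1, 115.0]
tcp_rot: [-180.0, -0.0, -9.2]
ft_force: [-0.6, -0.2, 3.1]
finger_gap: 16.6
grip_force: 39.6
```

Call:
step_arm(
  delta_pos=[
    [0,0,0],
    [0,0,0],
    [0,0,0],
    [0,0,0.15],
    [0,0,0.2],
    [0,0,0.1],
    [0,0,0],
  ],
  spin=[0,0,0,0,0,0,0],
  gripper=0.05,
)

```text
time: 32.88
tool_pos: [587.6, 78.1, 206.6]
tcp_rot: [-180.0, -0.2, -9.2]
ft_force: [0.1, 1.1, 0.9]
finger_gap: 44.7
grip_force: 0.0
```

```bash
cat > chk.py <<'E'
from h import *
st(); s=snap('wrist','chk.png'); H,S,V=hsv(s)
for R in rects(s,(H>4)&(H<18)&(S>90)&(V>50),122,100): print(R,rig(R[2:4]))
E
python3 chk.py
```

```text
t 32.88 p [587.6  78.1 206.6] rot [-180.    -0.2   -9.2] j [  3.   7.  89.   0.  84. 102.] f [0.1 1.1 0.9] gap 44.7 grip 0.0
(253, 199, 584.2, 78.3, 100.1, 17.8, -9.2) (np.float64(0.7), np.float64(43.7))
```

Call:
step_arm(
  delta_pos=[
    [-0.015,-0.287,0],
    [-0.015,-0.287,0],
    [-0.015,-0.287,0],
    [-0.015,-0.287,0],
    [-0.015,-0.287,0],
    [-0.015,-0.287,0],
    [-0.015,-0.287,0],
    [-0.015,-0.287,0],
  ],
  spin=[-0.04,-0.04,0,0,0,0,0,0],
)

```text
time: 33.92
tool_pos: [561.2, -382.3, 201.9]
tcp_rot: [-179.9, 0.2, -23.6]
ft_force: [0.7, 0.5, -0.2]
finger_gap: 44.8
grip_force: 0.0
```

Call:
step_arm(
  delta_pos=[
    [0,0,-0.15],
    [0,0,-0.18],
    [0,0,0],
    [0,0,0],
  ],
  spin=[0,0,0,0],
)

```text
time: 34.42
tool_pos: [562.3, -380.9, 138.8]
tcp_rot: [-180.0, 0.0, -23.6]
ft_force: [-0.2, -0.4, 0.9]
finger_gap: 44.5
grip_force: 0.0
```

```bash
python3 bars.py
```

```text
t 34.42 p [ 562.3 -380.9  138.8] rot [-180.     0.   -23.6] j [-38.  23.  77.   0.  80.  75.] f [-0.2 -0.4  0.9] gap 44.5 grip 0.0
[(254, 177, 563.8, -383.2, 99.4, 17.3, -23.7)]
scene [(152, 299, 566.5, -382.0, 105.6, 15.9, -24.1), (269, 190, 518.9, 152.0, 118.9, 28.4, -9.8)]
```

Call:
step_arm(
  delta_pos=[
    [0,-0.005,-0.2],
    [0,0,-0.2],
    [0,0,-0.14],
    [0,0,0],
    [0,0,0],
  ],
  spin=[0,0,0,0,0],
)

```text
time: 35.15
tool_pos: [563.8, -383.1, 33.5]
tcp_rot: [180.0, -0.2, -23.6]
ft_force: [-0.6, -0.7, -0.5]
finger_gap: 45.0
grip_force: 0.0
```

Call:
step_arm(
  delta_pos=[
    [0,0,-0.11],
    [0,0,0],
    [0,0,0],
  ],
  spin=[0,0,0],
)

```text
time: 35.52
tool_pos: [562.2, -382.0, 8.6]
tcp_rot: [-180.0, 0.0, -23.6]
ft_force: [-0.1, -0.2, 0.2]
finger_gap: 45.0
grip_force: 0.0
```

Call:
step_arm(
  delta_pos=[
    [0,0,0],
    [0,0,0],
    [0,0,0],
    [0,0,0],
    [0,0,0],
  ],
  spin=[0,0,0,0,0],
  gripper=-1,
)

```text
time: 36.15
tool_pos: [562.8, -382.5, 9.6]
tcp_rot: [180.0, -0.1, -23.6]
ft_force: [0.7, -0.5, 5.5]
finger_gap: 16.6
grip_force: 39.8
```

Call:
step_arm(
  delta_pos=[
    [0,0,0.15],
    [0,0,0.25],
    [0,0,0.25],
    [0,0,0.05],
    [0,0,0],
  ],
  spin=[0,0,0,0,0],
)

```text
time: 36.78
tool_pos: [562.6, -382.3, 149.3]
tcp_rot: [180.0, -0.1, -23.6]
ft_force: [0.1, 0.0, -1.0]
finger_gap: 16.8
grip_force: 39.2
```

```bash
python3 hold.py
```

```text
t 36.77 p [ 562.6 -382.3  149.3] rot [ 1.80e+02 -1.00e-01 -2.36e+01] j [-39.  22.  76.  -0.  81.  75.] f [ 0.1  0.  -1. ] gap 16.8 grip 39.2
rig tcp (np.float64(52.2), np.float64(-414.6))
(252, 253, 563.9, -383.2, 102.9, 17.9, -23.6) (np.float64(53.6), np.float64(-415.2))
```

Call:
step_arm(
  delta_pos=[
    [0.005,0.266,0],
    [0.005,0.266,0],
    [0.005,0.266,0],
    [0.005,0.266,0],
    [0.005,0.266,0],
    [0.005,0.266,0],
    [0.005,0.266,0],
    [0,0,0],
  ],
  spin=[0.04,0.041,0,0,0,0,0,0],
)

```text
time: 37.83
tool_pos: [567.6, -6.0, 146.1]
tcp_rot: [-180.0, 0.3, -8.7]
ft_force: [0.4, -0.6, -0.7]
finger_gap: 16.6
grip_force: 39.3
```

Call:
step_arm(
  delta_pos=[
    [0,0,-0.06],
    [0,0,-0.06],
    [0,0,0],
    [0,0,0],
  ],
  spin=[0,0,0,0],
)

```text
time: 38.33
tool_pos: [569.3, -10.6, 124.6]
tcp_rot: [180.0, 0.0, -9.1]
ft_force: [0.2, -0.5, 0.3]
finger_gap: 16.5
grip_force: 39.3
```

```bash
python3 hold.py
```

```text
t 38.33 p [569.3 -10.6 124.6] rot [180.    0.   -9.1] j [-6.  7. 97. -0. 76. 93.] f [ 0.2 -0.5  0.3] gap 16.5 grip 39.3
rig tcp (np.float64(0.0), np.float64(-46.5))
(122, 249, 582.7, 45.8, 71.6, 20.0, -16.2) (np.float64(4.4), np.float64(11.3))
(252, 253, 570.7, -11.0, 103.0, 17.9, -9.1) (np.float64(1.5), np.float64(-46.7))
```

Call:
step_arm(
  delta_pos=[
    [0,0,-0.02],
    [0,0,-0.02],
    [0,0,-0.005],
    [0,0,0],
  ],
  spin=[0,0,0,0],
)

```text
time: 38.88
tool_pos: [569.3, -9.7, 115.8]
tcp_rot: [-180.0, 0.0, -9.0]
ft_force: [-0.1, -0.3, -0.1]
finger_gap: 16.7
grip_force: 39.3
```

Call:
step_arm(
  delta_pos=[
    [0,0,-0.005],
    [0,0,-0.005],
    [0,0,-0.004],
    [0,0,0],
  ],
  spin=[0,0,0,0],
)

```text
time: 39.38
tool_pos: [569.7, -9.8, 113.6]
tcp_rot: [-180.0, -0.0, -9.0]
ft_force: [-0.5, 0.9, 4.2]
finger_gap: 16.5
grip_force: 39.7
```

Contact came at 113.6, as computed. Release and check.

Call:
step_arm(
  delta_pos=[
    [0,0,0.003],
    [0,0,0],
  ],
  spin=[0,0],
)

```text
time: 39.62
tool_pos: [569.4, -9.8, 113.6]
tcp_rot: [180.0, 0.0, -9.0]
ft_force: [-1.1, -0.6, 0.6]
finger_gap: 16.9
grip_force: 39.4
```

Call:
step_arm(
  delta_pos=[
    [0,0,0],
    [0,0,0],
    [0,0,0],
    [0,0,0.15],
    [0,0,0.2],
    [0,0,0.1],
    [0,0,0],
  ],
  spin=[0,0,0,0,0,0,0],
  gripper=0.05,
)

```text
time: 40.5
tool_pos: [570.6, -9.9, 205.3]
tcp_rot: [-180.0, -0.2, -9.0]
ft_force: [0.1, -0.4, -0.3]
finger_gap: 44.9
grip_force: 0.0
```

```bash
python3 chk.py
```

```text
t 40.5 p [570.6  -9.9 205.3] rot [-180.    -0.2   -9. ] j [-6.  3. 92. -0. 84. 93.] f [ 0.1 -0.4 -0.3] gap 44.9 grip 0.0
(162, 216, 562.1, 56.3, 105.5, 20.2, -16.0) (np.float64(-17.6), np.float64(18.4))
(253, 195, 570.6, -10.1, 100.2, 17.5, -9.0) (np.float64(1.3), np.float64(-45.8))
```

Bar 2 is well placed, but bar 1 now reads 30 mm away and turned. It has probably been knocked, so I look from above it.

Call:
step_arm(
  delta_pos=[
    [-0.04,0.2,0.1],
    [0,0.13,0.1],
    [0,0,0],
    [0,0,0],
  ],
  spin=[0,0,0,0],
)

```text
time: 41.05
tool_pos: [560.6, 55.7, 241.5]
tcp_rot: [179.9, 0.2, -9.0]
ft_force: [-1.1, -0.5, 1.4]
finger_gap: 44.7
grip_force: 0.0
```

```bash
python3 chk.py
```

```text
t 41.05 p [560.6  55.7 241.5] rot [179.9   0.2  -9. ] j [ 0.  2. 90. -0. 88. 99.] f [-1.1 -0.5  1.4] gap 44.7 grip 0.0
(249, 179, 561.5, 58.3, 102.3, 18.2, -13.8) (np.float64(-18.5), np.float64(20.3))
(332, 154, 570.4, -8.6, 99.0, 20.5, -8.9) (np.float64(0.8), np.float64(-44.3))
```

View pics/chk.png

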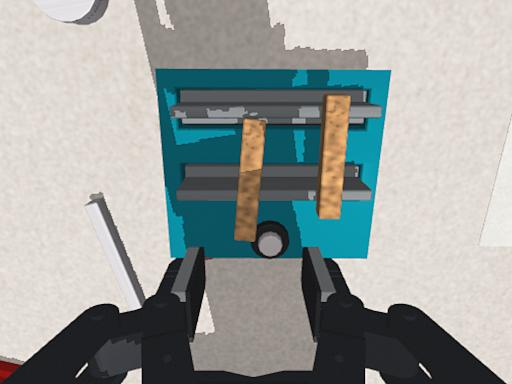

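The view shows bar 1 (px 249,180) slid toward the key and turned, with its far end just at the far edge. Bar 2 (332,155) is good. I regrip bar 1 and set it back.

Call:
step_arm(
  delta_pos=[
    [0.005,0.012,-0.2],
    [0,0,-0.2],
    [0,0,-0.1],
    [0,0,0],
    [0,0,0],
  ],
  spin=[-0.026,0,0,0,0],
)

```text
time: 41.72
tool_pos: [563.4, 58.4, 145.2]
tcp_rot: [-180.0, -0.1, -13.7]
ft_force: [-0.0, -0.0, 1.0]
finger_gap: 45.1
grip_force: 0.0
```

```bash
python3 chk.py; python3 -c "
from h import *
s=snap('scene');H,S,V=hsv(s)
print(rects(s,(H>4)&(H<18)&(S>90)&(V>50),122,50,(0,150,400,384)))"
```

```text
t 41.73 p [563.4  58.4 145.2] rot [-1.80e+02 -1.00e-01 -1.37e+01] j [  1.   5.  97.  -0.  78. 104.] f [-0. -0.  1.] gap 45.1 grip 0.0
(253, 232, 561.8, 58.4, 104.0, 18.0, -13.6) (np.float64(-18.3), np.float64(20.5))
(374, 187, 570.8, -7.7, 100.0, 21.5, -9.2) (np.float64(1.1), np.float64(-43.4))
[(246, 203, 572.5, -12.0, 108.8, 21.9, -10.2), (261, 192, 573.9, 52.7, 97.7, 23.0, -21.2)]
```

Call:
step_arm(
  delta_pos=[
    [-0.004,0,-0.08],
    [0,0,-0.06],
    [0,0,-0.012],
    [0,0,0],
    [0,0,0],
  ],
  spin=[0,0,0,0,0],
)

```text
time: 42.45
tool_pos: [561.9, 58.6, 113.7]
tcp_rot: [-180.0, -0.0, -13.7]
ft_force: [-0.6, 0.1, 0.9]
finger_gap: 44.7
grip_force: 0.0
```

Call:
step_arm(
  delta_pos=[
    [0,0,0],
    [0,0,0],
    [0,0,0],
    [0,0,0],
    [0,0,0],
  ],
  spin=[0,0,0,0,0],
  gripper=-1,
)

```text
time: 43.08
tool_pos: [561.9, 58.6, 113.7]
tcp_rot: [-180.0, -0.0, -13.7]
ft_force: [-0.1, 0.2, 4.0]
finger_gap: 16.4
grip_force: 40.9
```

Call:
step_arm(
  delta_pos=[
    [0,0,0.05],
    [0,0,0.05],
    [0,0,0],
    [0,0,0],
  ],
  spin=[0.025,0,0,0],
)

```text
time: 43.58
tool_pos: [561.5, 58.6, 133.0]
tcp_rot: [180.0, 0.0, -9.2]
ft_force: [0.1, 0.1, -0.0]
finger_gap: 16.4
grip_force: 40.5
```

```bash
python3 hold.py
```

```text
t 43.58 p [561.5  58.6 133. ] rot [180.    0.   -9.2] j [  1.   6.  97.   0.  77. 100.] f [ 0.1  0.1 -0. ] gap 16.4 grip 40.5
rig tcp (np.float64(-18.6), np.float64(20.6))
(253, 258, 560.3, 58.6, 106.6, 17.9, -9.3) (np.float64(-19.8), np.float64(20.4))
(385, 200, 579.3, -1.1, 88.4, 19.9, -9.1) (np.float64(8.4), np.float64(-35.5))
```

```bash
python3 - <<'E'
from h import *
q=r.sense();p=q['tool_pos']; s=snap('wrist','w11.png'); H,S,V=hsv(s)
m=((H>4)&(H<18)&(S>90)&(V>50)).astype(np.uint8); m[:,300:]=0
print(cv2.boundingRect(m))
for v in (165,175,200,230,260,290,320,350,358,364):
    w=np.where(m[v])[0]; print(v,w.min() if len(w) else None,w.max() if len(w) else None,int(V[v,253]))
print([int(x) for x in V[150:190,253]])
for dx in (-2,0):
  for tilt in (0,3,-3):
    print(dx,tilt,[np.round(proj(s,np.array(p)+[*(ex*(dx+sx*50)),8.3+sx*50*np.sin(np.radians(tilt))]),0) for sx in(-1,1)])
E
```

```text
(234, 155, 40, 209)
165 234 273 132
175 234 273 131
200 234 272 140
230 234 272 131
260 235 271 195
290 235 271 155
320 235 271 113
350 235 270 161
358 235 270 133
364 None None 139
[75, 75, 75, 73, 72, 97, 99, 123, 139, 136, 138, 139, 136, 134, 132, 132, 132, 120, 105, 106, 106, 107, 120, 133, 131, 131, 131, 135, 139, 143, 148, 151, 154, 155, 157, 159, 159, 159, 155, 137]
-2 0 [array([253., 361.]), array([252., 166.])]
-2 3 [array([253., 357.]), array([252., 167.])]
-2 -3 [array([253., 365.]), array([252., 164.])]
0 0 [array([253., 358.]), array([252., 161.])]
0 3 [array([253., 354.]), array([252., 163.])]
0 -3 [array([253., 362.]), array([252., 159.])]
```

The bar is held pitched about 3° with its far end low. The support edges will level it on contact, so I move it over its place and lower it.

Call:
step_arm(
  delta_pos=[
    [0.056,0.053,0],
    [0.056,0.053,0],
    [0,0,0],
    [0,0,-0.04],
    [0,0,-0.02],
    [0,0,0],
    [0,0,0],
  ],
  spin=[0,0,0,0,0,0,0],
)

```text
time: 44.55
tool_pos: [583.9, 79.7, 121.4]
tcp_rot: [-180.0, -0.0, -9.2]
ft_force: [-1.5, -1.1, 1.9]
finger_gap: 16.2
grip_force: 40.7
```

```bash
python3 hold.py
```

```text
t 44.55 p [583.9  79.7 121.4] rot [-180.    -0.    -9.2] j [  3.  10.  94.   0.  76. 102.] f [-1.5 -1.1  1.9] gap 16.2 grip 40.7
rig tcp (np.float64(0.2), np.float64(45.0))
(253, 258, 583.3, 79.6, 106.4, 18.0, -9.2) (np.float64(-0.4), np.float64(44.8))
(441, 240, 576.6, -2.8, 97.2, 24.3, -9.2) (np.float64(6.0), np.float64(-37.6))
```

Call:
step_arm(
  delta_pos=[
    [0,0,-0.01],
    [0,0,-0.01],
    [0,0,0],
    [0,0,0],
  ],
  spin=[0,0,0,0],
)

```text
time: 45.1
tool_pos: [584.8, 79.6, 118.4]
tcp_rot: [-180.0, -0.1, -9.2]
ft_force: [-0.8, -0.2, 7.0]
finger_gap: 16.8
grip_force: 42.0
```

Call:
step_arm(
  delta_pos=[
    [0,0,-0.008],
    [0,0,-0.006],
    [0,0,0],
  ],
  spin=[0,0,0],
)

```text
time: 45.48
tool_pos: [584.7, 79.7, 116.0]
tcp_rot: [-180.0, -0.1, -9.2]
ft_force: [-3.6, -0.8, 10.7]
finger_gap: 16.3
grip_force: 43.5
```

Call:
step_arm(
  delta_pos=[
    [0,0,-0.006],
    [0,0,-0.005],
    [0,0,0],
  ],
  spin=[0,0,0],
)

```text
time: 45.85
tool_pos: [584.7, 79.8, 114.7]
tcp_rot: [-180.0, -0.1, -9.2]
ft_force: [-7.5, -0.7, 16.3]
finger_gap: 16.4
grip_force: 44.9
```

Call:
step_arm(
  delta_pos=[
    [0,0,0.006],
    [0,0,0],
  ],
  spin=[0,0],
)

```text
time: 46.1
tool_pos: [584.5, 79.8, 114.8]
tcp_rot: [-180.0, -0.1, -9.2]
ft_force: [-4.5, -0.6, 9.6]
finger_gap: 16.4
grip_force: 44.1
```

Call:
step_arm(
  delta_pos=[
    [0,0,0],
    [0,0,0],
    [0,0,0],
    [0,0,0.15],
    [-0.02,-0.1,0.2],
    [-0.02,-0.12,0.15],
    [0,0,0],
    [0,0,0],
  ],
  spin=[0,0,0,0,0,0,0,0],
  gripper=0.05,
)

```text
time: 47.1
tool_pos: [575.6, 36.0, 212.5]
tcp_rot: [-180.0, 0.1, -9.2]
ft_force: [-0.5, 0.4, 0.5]
finger_gap: 45.2
grip_force: 0.0
```

```bash
python3 chk.py
```

```text
t 47.1 p [575.6  36.  212.5] rot [-1.8e+02  1.0e-01 -9.2e+00] j [-2.  4. 90.  0. 85. 98.] f [-0.5  0.4  0.5] gap 45.2 grip 0.0
(192, 188, 585.5, 78.4, 99.9, 19.6, -8.7) (np.float64(2.0), np.float64(44.0))
(316, 184, 573.1, -9.4, 100.1, 19.8, -8.9) (np.float64(3.6), np.float64(-44.7))
```

Both bars are in place at rig y ±44, square and centred within about 2 mm. Now the loading bar.

Call:
step_arm(
  delta_pos=[
    [-0.143,0.256,0],
    [-0.143,0.256,0],
    [-0.143,0.256,0],
    [-0.143,0.256,-0.1],
    [0,0,-0.15],
    [0,0,-0.1],
    [0,0,0],
    [0,0,0],
  ],
  spin=[0.037,0.037,0,0,0,0,0,0],
  squeeze=60,
)

```text
time: 48.15
tool_pos: [461.5, 240.8, 143.6]
tcp_rot: [180.0, 0.0, 4.1]
ft_force: [0.3, 0.2, 0.5]
finger_gap: 44.9
grip_force: 0.0
```

```bash
python3 - <<'E'
from h import *
st(); s=snap('wrist','w12.png'); H,S,V=hsv(s)
im=s['pixels'].astype(int); d=im[:,:,0]-im[:,:,2]
print(np.median(d), [int(x) for x in d[180,200:310:4]],[int(x) for x in V[180,200:310:4]])
m=cv2.morphologyEx(((d>-4)&(V>70)).astype(np.uint8),cv2.MORPH_OPEN,np.ones((3,3)))
print(rects(s,m,20,500,(150,0,360,330)))
print([(v,)+tuple(np.where(m[v,200:310])[0][[0,-1]]+200) for v in range(60,330,8) if m[v,200:310].any()])
E
```

```text
t 48.15 p [461.5 240.8 143.6] rot [180.    0.    4.1] j [ 22.  -1. 104.   0.  78. 108.] f [0.3 0.2 0.5] gap 44.9 grip 0.0
-12.0 [-18, -18, -18, -19, -18, -18, -18, -19, -20, -11, -10, -4, 1, 1, 1, 1, -11, -12, -10, -10, -11, -11, -13, -11, -10, -10, -10, -11] [201, 199, 201, 201, 208, 202, 205, 206, 218, 131, 126, 112, 127, 128, 124, 132, 123, 127, 127, 126, 129, 133, 130, 127, 127, 124, 120, 126]
[(321, 273, 381.2, 172.6, 58.4, 13.9, 18.9), (184, 273, 372.3, 296.5, 58.4, 14.1, -10.8), (253, 175, 460.7, 240.3, 149.0, 15.5, 5.2)]
[(92, np.int64(242), np.int64(262)), (100, np.int64(242), np.int64(261)), (108, np.int64(242), np.int64(261)), (116, np.int64(242), np.int64(262)), (124, np.int64(243), np.int64(262)), (132, np.int64(243), np.int64(262)), (140, np.int64(243), np.int64(262)), (148, np.int64(243), np.int64(262)), (156, np.int64(244), np.int64(262)), (164, np.int64(244), np.int64(262)), (172, np.int64(244), np.int64(262)), (180, np.int64(245), np.int64(262)), (188, np.int64(245), np.int64(262)), (196, np.int64(245), np.int64(263)), (204, np.int64(245), np.int64(263)), (212, np.int64(245), np.int64(263)), (220, np.int64(246), np.int64(263)), (228, np.int64(246), np.int64(263)), (236, np.int64(246), np.int64(263)), (244, np.int64(246), np.int64(263)), (252, np.int64(247), np.int64(263)), (260, np.int64(247), np.int64(263))]
```

Call:
step_arm(
  delta_pos=[
    [-0.003,0,-0.22],
    [0,0,-0.22],
    [0,0,-0.17],
    [0,0,-0.055],
    [0,0,0],
    [0,0,0],
  ],
  spin=[0.004,0,0,0,0,0],
)

```text
time: 48.95
tool_pos: [462.7, 241.3, 12.6]
tcp_rot: [-179.9, -0.2, 4.8]
ft_force: [0.3, 0.4, -0.5]
finger_gap: 44.9
grip_force: 0.0
```

Call:
step_arm(
  delta_pos=[
    [0,0,0],
    [0,0,0],
    [0,0,0],
    [0,0,0],
    [0,0,0],
  ],
  spin=[0,0,0,0,0],
  gripper=-1,
)

```text
time: 49.58
tool_pos: [462.1, 241.1, 12.0]
tcp_rot: [-180.0, -0.1, 4.9]
ft_force: [-0.9, 0.2, 7.1]
finger_gap: 13.6
grip_force: 59.6
```

Call:
step_arm(
  delta_pos=[
    [0,0,0.15],
    [0,0,0.25],
    [0,0,0.25],
    [0,0,0.15],
    [0,0,0],
    [0,0,0],
  ],
  spin=[0,0,0,0,0,0],
)

```text
time: 50.32
tool_pos: [460.3, 240.4, 169.1]
tcp_rot: [180.0, 0.1, 4.9]
ft_force: [-0.0, 0.1, -1.6]
finger_gap: 13.9
grip_force: 58.9
```

Call:
step_arm(
  delta_pos=[
    [0.073,-0.1275,0],
    [0.073,-0.1275,0],
    [0.073,-0.1275,0],
    [0.073,-0.1275,0],
    [0.073,-0.1275,0],
    [0.073,-0.1275,0],
    [0.073,-0.1275,0],
    [0.073,-0.1275,0],
  ],
  spin=[0.053,0.053,0.053,0.053,0.053,0.053,0.053,0.053],
)

```text
time: 51.32
tool_pos: [576.7, 35.8, 167.5]
tcp_rot: [-179.8, 0.0, 81.5]
ft_force: [0.2, -0.1, -1.2]
finger_gap: 13.8
grip_force: 58.9
```

Call:
step_arm(
  delta_pos=[
    [0,0,0],
    [0,0,-0.06],
    [0,0,0],
    [0,0,0],
  ],
  spin=[0,0,0,0],
)

```text
time: 51.82
tool_pos: [577.2, 37.3, 157.9]
tcp_rot: [-179.9, 0.0, 81.2]
ft_force: [0.6, 0.4, -0.7]
finger_gap: 13.7
grip_force: 58.9
```

```bash
python3 - <<'E'
from h import *
st(); q=r.sense(); p=np.array(q['tool_pos']); print('rig tcp',rig(p)); s=snap('wrist','w13.png'); H,S,V=hsv(s)
for R in rects(s,(H>4)&(H<18)&(S>90)&(V>50),122,60): print(R,rig(R[2:4]))
im=s['pixels'].astype(int); d=im[:,:,0]-im[:,:,2]
m=cv2.morphologyEx(((d>-4)&(d<12)&(V>70)&(S<60)).astype(np.uint8),cv2.MORPH_OPEN,np.ones((3,3)))
for R in rects(s,m,p[2]+8,300,(200,0,310,384)): print('L',R,rig(R[2:4]))
print('expect far/near ends',[np.round(proj(s,p+[*(ey*(-1+k*75)),8])) for k in(1,-1)])
print([(v,int(V[v,253]),int(d[v,253])) for v in range(60,140,4)])
E
```

```text
t 51.83 p [577.2  37.3 157.9] rot [-179.9    0.    81.2] j [-1.  7. 94.  0. 80.  7.] f [ 0.6  0.4 -0.7] gap 13.7 grip 58.9
rig tcp (np.float64(0.3), np.float64(2.1))
(321, 288, 610.9, -9.8, 23.5, 20.7, 81.3) (np.float64(41.0), np.float64(-39.1))
(187, 287, 531.1, 3.9, 26.1, 13.6, 67.2) (np.float64(-40.0), np.float64(-38.2))
(308, 151, 613.7, 76.7, 39.9, 19.9, -8.8) (np.float64(30.1), np.float64(46.7))
(198, 151, 554.4, 85.9, 37.2, 19.9, -8.8) (np.float64(-29.9), np.float64(46.5))
L (284, 233, 592.3, 50.8, 60.0, 8.6, 80.1) (np.float64(13.1), np.float64(17.8))
L (221, 233, 566.5, 54.8, 59.9, 8.4, 81.0) (np.float64(-13.1), np.float64(17.7))
L (252, 235, 577.8, 43.7, 135.8, 15.5, 81.3) (np.float64(-0.1), np.float64(8.5))
L (292, 104, 602.6, 106.3, 20.4, 6.2, 80.9) (np.float64(14.4), np.float64(74.2))
L (216, 104, 574.1, 110.7, 20.4, 6.1, 81.1) (np.float64(-14.4), np.float64(74.1))
expect far/near ends [array([255., 100.]), array([253., 397.])]
[(60, 114, 104), (64, 113, 103), (68, 112, 102), (72, 110, 100), (76, 112, 102), (80, 112, 102), (84, 112, 102), (88, 112, 102), (92, 112, 102), (96, 112, 103), (100, 106, -2), (104, 147, -1), (108, 159, 2), (112, 158, 1), (116, 159, 2), (120, 157, 0), (124, 157, -1), (128, 212, 0), (132, 241, 0), (136, 241, 0)]
```

Call:
step_arm(
  delta_pos=[
    [0,-0.005,-0.05],
    [0,0,-0.045],
    [0,0,-0.01],
    [0,0,0],
    [0,0,0],
  ],
  spin=[-0.001,0,0,0,0],
)

```text
time: 52.5
tool_pos: [578.0, 35.6, 137.8]
tcp_rot: [180.0, -0.0, 81.0]
ft_force: [-0.9, -0.5, -1.7]
finger_gap: 14.0
grip_force: 58.9
```

Call:
step_arm(
  delta_pos=[
    [0,0,-0.005],
    [0,0,-0.005],
    [0,0,0],
  ],
  spin=[0,0,0],
)

```text
time: 52.88
tool_pos: [577.7, 35.6, 135.4]
tcp_rot: [-180.0, 0.0, 81.0]
ft_force: [-0.2, -0.8, -1.4]
finger_gap: 14.0
grip_force: 58.9
```

Call:
step_arm(
  delta_pos=[
    [-0.004,0.003,-0.003],
    [0,0,-0.003],
    [0,0,-0.003],
    [0,0,0],
  ],
  spin=[0,0,0,0],
)

```text
time: 53.38
tool_pos: [577.1, 36.3, 134.0]
tcp_rot: [180.0, -0.0, 81.0]
ft_force: [-1.7, -0.8, 2.2]
finger_gap: 13.9
grip_force: 59.3
```

Call:
step_arm(
  delta_pos=[
    [0,0,-0.003],
    [0,0,0],
  ],
  spin=[0,0],
)

```text
time: 53.62
tool_pos: [577.3, 36.2, 134.0]
tcp_rot: [180.0, -0.0, 81.0]
ft_force: [-2.5, 0.0, 6.2]
finger_gap: 13.8
grip_force: 59.8
```

Call:
step_arm(
  delta_pos=[
    [0,0,0.004],
    [0,0,0],
  ],
  spin=[0,0],
)

```text
time: 53.88
tool_pos: [577.2, 36.2, 134.0]
tcp_rot: [180.0, -0.0, 81.0]
ft_force: [-0.2, 0.6, 1.1]
finger_gap: 13.5
grip_force: 59.3
```

Call:
step_arm(
  delta_pos=[
    [0,0,0],
    [0,0,0],
    [0,0,0],
    [0,0,0.1],
    [0,0,0.1],
    [0,0,0],
    [0,0,0],
  ],
  spin=[0,0,0,0,0,0,0],
  gripper=-0.1,
)

```text
time: 54.75
tool_pos: [577.2, 36.2, 174.3]
tcp_rot: [180.0, -0.0, 81.0]
ft_force: [0.7, -0.1, 0.6]
finger_gap: 38.1
grip_force: 0.0
```

Call:
step_arm(
  delta_pos=[
    [0,0,0],
    [0,0,0],
    [0,0,0],
    [0,0,0],
    [0,0,0],
  ],
  spin=[0,0,0,0,0],
  gripper=-1,
  squeeze=30,
)

```text
time: 55.38
tool_pos: [577.0, 36.2, 173.9]
tcp_rot: [-180.0, -0.0, 81.0]
ft_force: [0.1, -0.5, -0.2]
finger_gap: -0.1
grip_force: 0.0
```

```bash
cat > fin.py <<'E'
from h import *
import sys
st(); q=r.sense(); p=np.array(q['tool_pos']); print('rig tcp',rig(p)); s=snap('wrist',sys.argv[1]); H,S,V=hsv(s)
for R in rects(s,(H>4)&(H<18)&(S>90)&(V>50),122,60): print(R,rig(R[2:4]))
im=s['pixels'].astype(int); d=im[:,:,0]-im[:,:,2]
m=cv2.morphologyEx(((d>-4)&(d<12)&(V>70)&(S<60)).astype(np.uint8),cv2.MORPH_OPEN,np.ones((3,3)))
for R in rects(s,m,142,300): print('L',R,rig(R[2:4]))
E
python3 fin.py w14.png
```

```text
t 55.38 p [577.   36.2 173.9] rot [-180.   -0.   81.] j [-1.  6. 93.  0. 81.  8.] f [ 0.1 -0.5 -0.2] gap -0.1 grip 0.0
rig tcp (np.float64(0.3), np.float64(1.0))
(307, 276, 605.4, -10.6, 30.8, 25.9, -7.1) (np.float64(35.7), np.float64(-40.8))
(201, 275, 536.8, 0.2, 26.6, 25.9, -11.3) (np.float64(-33.7), np.float64(-41.0))
(303, 144, 613.1, 76.6, 41.4, 19.6, -9.0) (np.float64(29.5), np.float64(46.6))
(204, 144, 555.5, 85.7, 39.1, 19.6, -9.0) (np.float64(-28.8), np.float64(46.4))
L (435, 248, 676.6, 8.4, 51.6, 32.4, -43.4) (np.float64(103.0), np.float64(-10.7))
L (285, 209, 595.9, 44.8, 56.1, 7.3, 80.6) (np.float64(17.6), np.float64(12.4))
L (306, 209, 606.8, 43.3, 56.7, 11.5, 80.6) (np.float64(28.6), np.float64(12.7))
L (221, 209, 561.6, 50.5, 56.6, 7.4, 81.0) (np.float64(-17.2), np.float64(12.6))
L (199, 210, 549.6, 52.4, 56.6, 9.4, 81.0) (np.float64(-29.4), np.float64(12.6))
L (253, 208, 579.0, 51.2, 116.2, 21.4, 81.0) (np.float64(-0.1), np.float64(16.1))
L (312, 100, 615.9, 101.7, 24.4, 12.3, 80.6) (np.float64(28.3), np.float64(71.8))
L (289, 100, 605.5, 103.4, 24.4, 7.3, 80.6) (np.float64(17.8), np.float64(71.8))
L (218, 100, 570.8, 108.9, 24.3, 7.4, 81.0) (np.float64(-17.4), np.float64(71.8))
L (193, 100, 558.8, 110.8, 24.4, 9.2, 81.1) (np.float64(-29.5), np.float64(71.7))
```

Load bar is centred to within 1 mm and parallel. Bed it with a press of about 12 N on its middle.

Call:
step_arm(
  delta_pos=[
    [0,-0.005,-0.08],
    [0,0,-0.06],
    [0,0,-0.01],
    [0,0,0],
  ],
  spin=[0,0,0,0],
)

```text
time: 55.92
tool_pos: [576.6, 35.2, 143.2]
tcp_rot: [-179.9, 0.0, 81.0]
ft_force: [-0.9, 0.2, 0.2]
finger_gap: 0.0
grip_force: 0.0
```

Call:
step_arm(
  delta_pos=[
    [0,0,-0.006],
    [0,0,-0.003],
    [0,0,0],
  ],
  spin=[0,0,0],
)

```text
time: 56.3
tool_pos: [577.0, 35.3, 142.1]
tcp_rot: [180.0, -0.0, 81.0]
ft_force: [0.4, -0.8, 0.8]
finger_gap: -0.1
grip_force: 0.0
```

Call:
step_arm(
  delta_pos=[
    [0,0,-0.003],
    [0,0,0],
  ],
  spin=[0,0],
)

```text
time: 56.55
tool_pos: [577.2, 35.2, 142.1]
tcp_rot: [180.0, -0.0, 81.0]
ft_force: [-1.7, 0.4, 4.4]
finger_gap: 0.0
grip_force: 2.3
```

Call:
step_arm(
  delta_pos=[
    [0,0,-0.004],
    [0,0,0],
  ],
  spin=[0,0],
)

```text
time: 56.8
tool_pos: [577.5, 35.2, 142.1]
tcp_rot: [179.9, -0.0, 81.0]
ft_force: [-4.0, 0.4, 10.2]
finger_gap: 0.1
grip_force: 4.8
```

Call:
step_arm(
  delta_pos=[
    [0,0,-0.002],
    [0,0,0],
    [0,0,0],
  ],
  spin=[0,0,0],
)

```text
time: 57.18
tool_pos: [577.7, 35.2, 142.1]
tcp_rot: [179.9, -0.0, 81.0]
ft_force: [-4.9, -0.1, 12.3]
finger_gap: 0.1
grip_force: 5.8
```

Bedded at 12 N. Now the key.

Call:
step_arm(
  delta_pos=[
    [0,0,0.03],
    [0,0,0.15],
    [0,0,0.15],
    [-0.235,0.037,0],
    [-0.235,0.037,0],
    [0,0,0],
    [0,0,0],
  ],
  spin=[0,0,0,0,0,0,0],
)

```text
time: 58.05
tool_pos: [483.5, 50.0, 206.7]
tcp_rot: [179.9, -0.0, 81.0]
ft_force: [0.3, -0.2, 0.8]
finger_gap: 0.2
grip_force: 0.0
```

```bash
python3 - <<'E'
from h import *
st(); q=r.sense(); p=np.array(q['tool_pos']); print('rig tcp',rig(p)); s=snap('wrist','w15.png'); H,S,V=hsv(s)
print(np.round(proj(s,(482.8,50.3,81))))
for z,n in((81,'key'),):
    u,v=np.round(proj(s,(482.8,50.3,z))).astype(int)
    print([int(x) for x in V[v,u-50:u+50:4]],[int(x) for x in V[max(0,v-50):v+50:4,u]])
    for R in rects(s,(V>110)&(S<60),81,100,(u-60,v-60,u+60,v+60)): print(R,rig(R[2:4]))
for R in rects(s,(H>4)&(H<18)&(S>90)&(V>50),122,60): print(R,rig(R[2:4]))
E
```

```text
t 58.05 p [483.5  50.  206.7] rot [179.9  -0.   81. ] j [ -0. -10. 105.  -0.  85.   9.] f [ 0.3 -0.2  0.8] gap 0.2 grip 0.0
rig tcp (np.float64(-94.2), np.float64(-0.2))
[252. 182.]
[158, 161, 155, 159, 152, 123, 108, 31, 34, 165, 164, 164, 165, 165, 165, 167, 24, 36, 97, 108, 150, 169, 169, 169, 90] [110, 110, 110, 111, 110, 108, 33, 37, 33, 140, 170, 166, 166, 164, 163, 166, 31, 85, 108, 108, 106, 107, 174, 167, 167]
(306, 236, 521.3, -5.7, 45.8, 10.2, 81.1) (np.float64(-48.1), np.float64(-49.2))
(309, 179, 528.8, 45.1, 15.9, 9.9, 84.3) (np.float64(-48.7), np.float64(2.1))
(250, 180, 481.8, 51.9, 23.2, 22.4, 36.6) (np.float64(-96.2), np.float64(1.4))
(308, 169, 479.8, 9.4, 520.5, 346.4, -9.0) (np.float64(-91.5), np.float64(-40.9))
(423, 252, 603.7, -11.0, 33.5, 24.2, -9.0) (np.float64(34.1), np.float64(-41.4))
(341, 251, 541.5, -1.1, 43.9, 24.2, -9.0) (np.float64(-28.9), np.float64(-41.5))
(351, 133, 554.6, 85.3, 44.0, 18.5, -9.0) (np.float64(-29.6), np.float64(45.9))
(445, 133, 616.9, 75.7, 32.7, 19.2, -9.0) (np.float64(33.4), np.float64(46.3))
```

The key is found at (482,52), 23 mm across, as expected. I press it down.

Call:
step_arm(
  delta_pos=[
    [-0.005,0.005,-0.2],
    [0,0,-0.2],
    [0,0,-0.16],
    [0,0,-0.03],
    [0,0,0],
    [0,0,0],
  ],
  spin=[0,0,0,0,0,0],
)

```text
time: 58.85
tool_pos: [483.6, 51.0, 90.1]
tcp_rot: [179.8, -0.0, 81.0]
ft_force: [0.3, 0.3, 0.8]
finger_gap: 0.2
grip_force: 0.0
```

Call:
step_arm(
  delta_pos=[
    [0,0,-0.01],
    [0,0,-0.01],
    [0,0,0],
    [0,0,0],
  ],
  spin=[0,0,0,0],
)

```text
time: 59.35
tool_pos: [482.0, 51.1, 84.4]
tcp_rot: [180.0, -0.0, 81.0]
ft_force: [-0.0, 0.0, -0.3]
finger_gap: -0.4
grip_force: 0.0
```

Call:
step_arm(
  delta_pos=[
    [0,0,-0.008],
    [0,0,-0.004],
    [0,0,0],
  ],
  spin=[0,0,0],
)

```text
time: 59.72
tool_pos: [481.9, 51.0, 81.8]
tcp_rot: [-180.0, 0.0, 81.0]
ft_force: [-0.6, 0.6, 0.6]
finger_gap: -0.1
grip_force: 0.0
```

Call:
step_arm(
  delta_pos=[
    [0,0,-0.01],
    [0,0,-0.01],
    [0,0,0],
  ],
  spin=[0,0,0],
)

```text
time: 60.1
tool_pos: [482.2, 51.0, 78.0]
tcp_rot: [180.0, -0.0, 81.0]
ft_force: [-1.5, 0.7, 2.7]
finger_gap: 0.2
grip_force: 1.7
```

Call:
step_arm(
  delta_pos=[
    [0,0,-0.008],
    [0,0,-0.004],
    [0,0,0],
  ],
  spin=[0,0,0],
)

```text
time: 60.48
tool_pos: [482.2, 51.0, 76.0]
tcp_rot: [180.0, -0.0, 81.0]
ft_force: [-2.4, 0.5, 7.3]
finger_gap: 0.2
grip_force: 3.9
```

Call:
step_arm(
  delta_pos=[
    [0,0,-0.003],
    [0,0,-0.002],
    [0,0,0],
    [0,0,0],
  ],
  spin=[0,0,0,0],
)

```text
time: 60.98
tool_pos: [482.3, 51.0, 75.9]
tcp_rot: [180.0, -0.0, 81.0]
ft_force: [-7.0, -0.8, 16.6]
finger_gap: 0.1
grip_force: 8.0
```

The key bottomed at z = 76. I let it up, back off and check everything once more.

Call:
step_arm(
  delta_pos=[
    [0,0,0.03],
    [0,0,0.05],
    [0,0,0.2],
    [0,0,0.25],
    [0,0,0.25],
    [-0.1,0,0.2],
    [0,0,0],
    [0,0,0],
  ],
  spin=[0,0,0,0,0,0,0,0],
)

```text
time: 61.98
tool_pos: [461.8, 51.0, 270.0]
tcp_rot: [-180.0, 0.0, 81.0]
ft_force: [-0.5, 0.1, -0.4]
finger_gap: -0.1
grip_force: 0.0
```

```bash
python3 fin.py end.png; python3 - <<'E'
from h import *
s=snap('scene','end_s.png')
a=cv2.imread('pics/end.png')[0:384]; b=s['pixels'][130:330,140:380]
cv2.imwrite('pics/endv.png',np.hstack([cv2.resize(a,(400,300)),cv2.resize(b,(400,300))]))
E
```

```text
t 61.98 p [461.8  51.  270. ] rot [-180.    0.   81.] j [ -0. -15. 102.   0.  92.   9.] f [-0.5  0.1 -0.4] gap -0.1 grip 0.0
rig tcp (np.float64(-115.8), np.float64(-2.6))
(415, 217, 603.1, -12.2, 34.0, 21.9, -9.0) (np.float64(33.7), np.float64(-42.7))
(348, 216, 541.0, -2.3, 44.6, 21.9, -9.0) (np.float64(-29.2), np.float64(-42.8))
(431, 119, 616.4, 75.4, 33.3, 18.1, -9.0) (np.float64(33.0), np.float64(45.9))
(357, 118, 554.2, 85.2, 44.7, 18.1, -9.0) (np.float64(-30.0), np.float64(45.7))
L (480, 315, 654.7, -114.3, 68.4, 41.4, -64.0) (np.float64(100.8), np.float64(-135.4))
L (262, 269, 457.7, -33.5, 49.7, 11.4, 82.7) (np.float64(-106.5), np.float64(-86.7))
L (242, 269, 437.9, -30.5, 49.7, 12.0, 80.7) (np.float64(-126.5), np.float64(-86.9))
L (489, 207, 657.2, -2.3, 60.1, 35.3, -43.5) (np.float64(85.5), np.float64(-24.4))
L (416, 167, 593.7, 41.0, 61.3, 8.4, 80.7) (np.float64(16.0), np.float64(8.3))
L (340, 167, 532.8, 50.7, 61.3, 8.2, 81.2) (np.float64(-45.7), np.float64(8.3))
L (346, 89, 542.6, 111.6, 25.4, 8.7, 81.1) (np.float64(-45.6), np.float64(70.0))
L (321, 151, 518.9, 62.9, 129.1, 9.2, 81.1) (np.float64(-61.3), np.float64(18.1))
L (428, 88, 604.3, 102.6, 25.4, 7.5, 80.8) (np.float64(16.7), np.float64(70.8))
L (391, 163, 573.7, 40.7, 157.2, 22.4, 81.3) (np.float64(-3.7), np.float64(4.9))
```

View pics/endv.png

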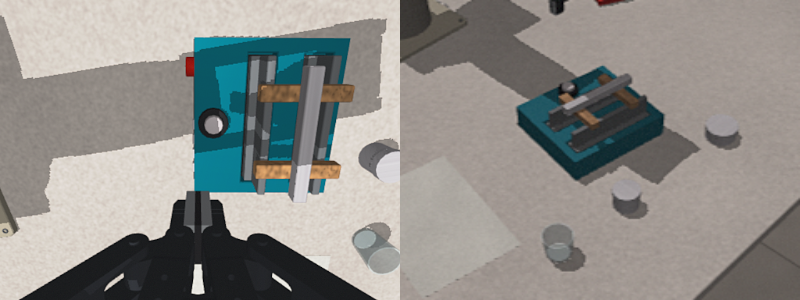

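The final views show the rig assembled: two bars across both supports at px (307,93) and (298,170), the loading bar over their middle, and the key up at (212,124). The tins and beaker are standing.

```bash
python3 -c "
from bench import r
print(r.hand_in())"
```

```text
the job is handed in; nothing more can be done
None
```

The job is handed in, with no verdict returned: both supports are pressed home, both test bars and the loading bar are in place (loading bar bedded at 12 N), the start key was pressed and released, and the tins and beaker were not touched; test bar 1 was found shifted partway through, and I put it back.

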